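# Add the missing test tile to its partitioned carton and shut the flaps again

### The arm

A 6-joint arm with a two-finger parallel gripper is mounted at the origin on a cart in front of the work surface, level with it; the furniture and walls round the work are solid. World frame = base frame: x ahead of the robot, y to its left, z up, the work surface at z = 0. Lengths are in m, angles in rad, forces in N, time in s.
With the tool pointing down it reaches from about 0.375 to 0.9 m from the base axis. Payload 3.1 kg.
Tool frame: the origin (TCP) lies on the centre line of the jaws, within the pads' length; the fingertips stand env.tip_extent ahead of it and the grasp point (between the pads) lies 11 mm behind it (env.tip_extent is the distance from the TCP to the fingertips, in m); z points along the fingers, y is the line along which they close (so a half turn about z gives the same grasp; the last joint's range is limited). The gripper opens to 85 mm and grips with 20 to 120 N. Pads are 22 mm wide; open, the fingers measure 114 mm over their backs; the gripper's body (76 mm by 85 mm) begins 54 mm behind the grasp point. The pads swing forward as they close: fully open they stand 13 mm farther back than shut.
Start: joints at [1.143, 0.527, 1.433, -0, 1.181, -0.178], TCP at [0.154, 0.606, 0.239] pointing down, gripper open.
Joint ranges: [-3.08, 3.08], [-0.75, 2.2], [0.22, 2.44], [-1.43, 4.57], [0, 2.65], [-2.85, 2.85]. Speed limits (rad/s): [2.79, 2.79, 3.14, 3.14, 3.14, 3.14].

### API

Orientations are given as [roll, pitch, yaw] about the fixed x, y, z axes, in that order (R = Rz(yaw) Ry(pitch) Rx(roll)).
In Python, from rig import env gives the robot as it stands.
- The arm moves only by the tool drive_tool, never from a script. Its argument "rows" is a list of rows, each an object of numbers: "x", "y", "z": the shift along the tool's x, y, z scaled (see below); "ax", "ay", "az": the turn, a rotation vector about the tool's x, y, z scaled (see below); "hand": the opening, from -1 (shut) to 1 (fully open). A call has 1 to 12 rows; each row is the pose to reach, as a shift and turn from the pose commanded when the call began, along the tool's axes at that moment; what a row does not reach only later rows make up. The controller multiplies each number of a shift by 0.3 m and each number of a turn by 45 degrees. A row lasts 1/10 s, in which the tool goes at most 50 mm and 8.59 degrees, less where a joint would pass 70% of its speed; a pose out of reach is approached as far as the arm can. A call with a number of a shift or a turn outside -1 to 1 is refused whole. A call with a gripper value outside its range is refused whole. The fingers move at their own pace and stop on an object; "squeeze" is the grip in N (left out, the last holds). Time passes only in rows, so rows that repeat a pose let the fingers close. It gives the time, the measured TCP pose, the force, the opening and the grip force at its end, in the units of the state.
- env.sense(): the state, without advancing time (a new reading comes with each control period).
- env.get_image(name): name is "side" or "top"; returns (picture, depth): 400x640x3 uint8, blue, green, red; 400x640 float32, m along the optical axis (not along the pixel's ray), 0 where there is no reading.
- env.camera_params(name): a dict with "fx", "fy", "cx", "cy" (pixels), "R" (3x3) and "t" (3): a world point X has camera coordinates R X + t. Camera axes: x right, y down, z forward; pixel columns grow to the right and rows downward; lengths in m; the calibration is good to about 2 mm. A picture is of the moment at which its call begins. camera_params takes no time and is no camera call.
- env.hand_in(): hands the job in; it is judged then, once.
Trained networks look in the newest picture that a camera, given by its name, has taken for a name from the list of things; names that differ only in an ending like _2 or _b are one class to them, and where a whole thing is asked for, a point or a joint stands for the part that bears it (a point fixed in the world has none). Each returns a list of dicts, best first, with "conf" (0 to 1); they miss things now and then, are a little off and sometimes report something else, mostly with a low value. They report only what shows in the picture. A call takes as long as a camera call. They do not tell look-alikes from the thing itself.
- env.silhouettes(thing, camera): "pixels" (400x640 bool, what is visible of it) and "rect" ([left, top, right, bottom] in pixels, round what is visible of it).
- env.tip_of(thing, camera): "centre" ([row, column] in pixels: a listed point, or the origin of a listed thing).
The state is a dict: "t": time; "joints": joint angles; "dq": joint speeds; "joint_torque": joint torques, N m; "tcp_pos": TCP position; "tool_rot": TCP orientation; "force": force on the tool from outside, world axes, zero at the start; "ft_torque": the same for the moment, N m; "opening": opening from 0.0 (shut) to 1.0 (fully open); "gripper_force": force on a finger pad.
Only numpy, scipy, OpenCV 4.12 (cv2) and the standard library are available. Lean on these libraries where they do the work, as an engineer would, in place of code of your own. Each camera call takes 0.05 s, during which the arm holds its last target. There are 200 camera calls.

### The job

Fold all four top flaps of the carton right back - first the two long outer ones, then the two short inner ones under them - and stand the test tile that is on the bench upright in the empty compartment. Then close the carton again, both inner flaps first and the outer flaps flat over them, without shifting or knocking over anything else on the bench or the tiles already packed.

Things in the scene. Friction and masses are not known exactly. Their poses are not given: they have to be found in the camera images.
- carton: open-topped carton of 5 mm board, fixed on the bench, 160 (its x) by 220 mm (its y); the shut flaps lie 94 to 104 mm above the bench. Origin: centre of its underside; x to the far long side, y to the left end, z up. A cross partition 40 mm high and 4 mm thick makes four compartments of 73 (x) by 103 (y) mm, floor 5 mm above the bench; three hold one standing tile each, one is empty
- cell_0 (a point): centre of the floor of the near left compartment, 5 mm above the bench
- cell_1 (a point): centre of the floor of the near right compartment, 5 mm above the bench
- cell_2 (a point): centre of the floor of the far left compartment, 5 mm above the bench
- cell_3 (a point): centre of the floor of the far right compartment, 5 mm above the bench
- flap_near (a joint): angle of one of the two long OUTER flaps, hinged along the carton's near long side (-x of the carton): 0 = shut, level; 1.57 = straight up; 2.4 = fully folded back. Stiff crease: it stays where it is left, a push under 1 N turns it. Outer flaps stop inner ones swung up under them
- flap_near_hinge (a point): middle of the hinge line of flap_near, 101.5 mm above the bench; x along the board to the free edge, z out of its upper side (turns with the flap). 218 mm wide, 77.5 mm hinge to free edge, with a half-moon thumb notch in the middle of the edge (96 mm wide, 26 deep). Shut, the two notches leave an oval hole 96 mm (carton y) by 52 mm over the carton's middle
- flap_far (a joint): angle of the other long outer flap, hinged along the far long side (+x of the carton): 0 = shut, level; 1.57 = straight up; 2.4 = fully folded back. Stiff crease: it stays where it is left, a push under 1 N turns it. Outer flaps stop inner ones swung up under them
- flap_far_hinge (a point): middle of the hinge line of flap_far, 101.5 mm above the bench; x along the board to the free edge, z out of its upper side (turns with the flap). 218 mm wide, 77.5 mm hinge to free edge, with a half-moon thumb notch in the middle of the edge (96 mm wide, 26 deep). Shut, the two notches leave an oval hole 96 mm (carton y) by 52 mm over the carton's middle
- flap_left (a joint): angle of one of the two short INNER flaps, which lie under the outer ones; hinged along the carton's left end (+y of the carton): 0 = shut, level; 1.57 = straight up; 2.4 = fully folded back. Stiff crease: it stays where it is left, a push under 1 N turns it. Outer flaps stop inner ones swung up under them
- flap_left_hinge (a point): middle of the hinge line of flap_left, 96.5 mm above the bench; x along the board to the free edge, z out of its upper side (turns with the flap). 146 mm wide, 73 mm hinge to free edge. Shut, the inner flaps leave a gap 69 mm wide (carton y) between them in the carton's middle
- flap_right (a joint): angle of the other short inner flap, hinged along the right end (-y of the carton): 0 = shut, level; 1.57 = straight up; 2.4 = fully folded back. Stiff crease: it stays where it is left, a push under 1 N turns it. Outer flaps stop inner ones swung up under them
- flap_right_hinge (a point): middle of the hinge line of flap_right, 96.5 mm above the bench; x along the board to the free edge, z out of its upper side (turns with the flap). 146 mm wide, 73 mm hinge to free edge. Shut, the inner flaps leave a gap 69 mm wide (carton y) between them in the carton's middle
- loose_tile: the one glaze test tile standing on its foot, L-shaped from the side: a plate 36 mm wide (y), 6 mm thick, 58 mm tall at x = -17 to -11 mm, and a foot 6 mm thick that reaches to x = +17 mm; origin: centre of the underside of the 34 x 37 mm footprint. It stands outside the carton, on the bench among the stamps. 28 g
- tile_a: glaze test tile standing on its foot, L-shaped from the side: a plate 36 mm wide (y), 6 mm thick, 58 mm tall at x = -17 to -11 mm, and a foot 6 mm thick that reaches to x = +17 mm; origin: centre of the underside of the 34 x 37 mm footprint. Already packed in one of the compartments
- tile_b: glaze test tile standing on its foot, L-shaped from the side: a plate 36 mm wide (y), 6 mm thick, 58 mm tall at x = -17 to -11 mm, and a foot 6 mm thick that reaches to x = +17 mm; origin: centre of the underside of the 34 x 37 mm footprint. Already packed in one of the compartments
- tile_c: glaze test tile standing on its foot, L-shaped from the side: a plate 36 mm wide (y), 6 mm thick, 58 mm tall at x = -17 to -11 mm, and a foot 6 mm thick that reaches to x = +17 mm; origin: centre of the underside of the 34 x 37 mm footprint. Already packed in one of the compartments
- stamp_a: small carved clay stamp, a bottle-like round post 25 mm across and 62 mm tall, standing on the bench; origin at the centre of its underside; bystander
- stamp_b: second carved wooden stamp of the same shape, 25 mm across, 62 mm tall, standing; origin at the centre of its underside; bystander
- slip_bottle: squeeze bottle with a pointed nozzle, 66 mm across, 200 mm tall, standing behind the carton; origin at the centre of its underside; bystander
- pot: small pinched bowl, 62 mm across, 36 mm tall, behind the carton at the left; origin at the centre of its underside; bystander
- clay_lump: torn lump of clay, 40 x 68 x 38 mm, left of the carton; origin at the centre of its underside; bystander
- tape_roll: roll of tape lying flat, 98 mm across, 25 mm high, in front of the carton at the right; origin at the centre of its underside; bystander
There are look-alikes about, which are no part of the job. Leave any orange, pink or purple look-alike of the loose_tile alone.

How it is judged:
On the way, in this order (a step that is already met when the one before it is completed fails the run):
1. all four flaps are folded back, past upright (over 1.75 rad) (value of joint each of flap_near, flap_far, flap_left, flap_right above 1.75 rad), for 0.2 s.
2. the loose tile stands upright on the floor of the empty compartment, let go (((horizontal distance between loose_tile and cell_0 below 0.036 m and horizontal distance between each of tile_a, tile_b, tile_c and cell_0 above 0.05 m) or (horizontal distance between loose_tile and cell_1 below 0.036 m and horizontal distance between each of tile_a, tile_b, tile_c and cell_1 above 0.05 m) or (horizontal distance between loose_tile and cell_2 below 0.036 m and horizontal distance between each of tile_a, tile_b, tile_c and cell_2 above 0.05 m) or (horizontal distance between loose_tile and cell_3 below 0.036 m and horizontal distance between each of tile_a, tile_b, tile_c and cell_3 above 0.05 m)) and z of loose_tile in the frame of carton between 0.001 and 0.009 m and angle between loose_tile's own z axis and vertical below 0.15 rad and linear speed of loose_tile below 0.02 m/s and contact force between the fingers and loose_tile below 0.1 N), for 0.2 s.
3. both inner flaps are down while both outer flaps are still up (value of joint each of flap_left, flap_right below 0.12 rad and value of joint each of flap_near, flap_far above 0.8 rad), for 0.2 s.
At the end, for the whole second after the job is handed in: All four flaps lie shut (each within 0.12 rad of level, the inner ones under the outer ones), the loose tile stands upright (within 0.15 rad) and at rest on the floor of the compartment that was empty (within 36 mm of its centre), and the three packed tiles stand upright (within 0.2 rad) (value of joint each of flap_near, flap_far, flap_left, flap_right below 0.12 rad and ((horizontal distance between loose_tile and cell_0 below 0.036 m and horizontal distance between each of tile_a, tile_b, tile_c and cell_0 above 0.05 m) or (horizontal distance between loose_tile and cell_1 below 0.036 m and horizontal distance between each of tile_a, tile_b, tile_c and cell_1 above 0.05 m) or (horizontal distance between loose_tile and cell_2 below 0.036 m and horizontal distance between each of tile_a, tile_b, tile_c and cell_2 above 0.05 m) or (horizontal distance between loose_tile and cell_3 below 0.036 m and horizontal distance between each of tile_a, tile_b, tile_c and cell_3 above 0.05 m)) and z of loose_tile in the frame of carton between 0.001 and 0.009 m and angle between loose_tile's own z axis and vertical below 0.15 rad and linear speed of loose_tile below 0.02 m/s and angle between each of tile_a, tile_b, tile_c's own z axis and vertical below 0.2 rad); the robot touches nothing.
It fails at once if a bystander on the bench is shifted by more than 40 mm or tipped (distance of any of stamp_a, stamp_b, slip_bottle, pot, clay_lump, tape_roll from where it was at the start of the episode above 0.04 m or angle between any of stamp_a, stamp_b, slip_bottle, pot, clay_lump, tape_roll's own z axis and vertical above 0.5 rad).
It fails at once if a packed tile is shifted by more than 40 mm or tipped over (distance of any of tile_a, tile_b, tile_c from where it was at the start of the episode above 0.04 m or angle between any of tile_a, tile_b, tile_c's own z axis and vertical above 0.6 rad).
It also fails if it takes over 72 s, if anything falls off the work surface, if the arm or the gripper's body presses on something with over 40 N, if the wrist force passes 120 N, or if a joint passes its speed limit or range.

## Working session

There is one attempt and no reset: what is moved stays moved. The work goes in short steps, Python scripts to look and compute and a tool call to move; the robot and the scene stay as the last step left them, time stands still between calls to the robot, and variables do not carry over. Pictures are saved under pics/ and viewed, at most 10 in all, crops included, and the job is handed in when it is done.

Besides the shell and the picture viewer there is one more tool, called after ">>>" as name(argument=value, ...) on one line, values as JSON. drive_tool: Moves the arm, as the interface text tells. Shifts and turns lie within -1 to 1; 1 stands for 0.3 m of shift or 45 degrees of turn. Its arguments: {"type":"object","properties":{"rows":{"type":"array"},"squeeze":{"type":"number"}},"required":["rows"]}

```bash
ls; mkdir -p pics; cat > h.py <<'E'
import numpy as np, cv2
from rig import env
from scipy.spatial.transform import Rotation as Ro
def cloud(cam, depth):
    p=env.camera_params(cam); v,u=np.mgrid[0:400,0:640]
    X=np.stack([(u-p['cx'])/p['fx']*depth,(v-p['cy'])/p['fy']*depth,depth],-1)
    W=(X-p['t'])@np.array(p['R']); W[depth==0]=np.nan
    return W
def proj(cam,P):
    p=env.camera_params(cam); c=np.array(p['R'])@P+p['t']
    return c[0]/c[2]*p['fx']+p['cx'], c[1]/c[2]*p['fy']+p['cy']
E
python3 - <<'E'
from h import *
print(env.tip_extent, env.sense())
for c in ['top','side']:
    im,d=env.get_image(c); cv2.imwrite(f'pics/{c}0.png',im); np.save(f'{c}0.npy',d)
    p=env.camera_params(c); print(c,'pos',-np.array(p['R']).T@p['t'],'fx',p['fx'],p['R'])
    W=cloud(c,d)
    for n in ['carton','loose_tile','stamp_a','slip_bottle','pot','clay_lump','tape_roll']:
        for s in env.silhouettes(n,c)[:5]:
            w=W[s['pixels']]; print(n,round(s['conf'],2),s['rect'],np.round(np.nanmedian(w,0),3),np.round(np.nanpercentile(w,[2,98],axis=0),3).tolist())
E
```

```text
pics
0.008 {'t': 0.0, 'joints': array([ 1.14251866e+00,  5.28472433e-01,  1.43389674e+00, -3.76786072e-05,
        1.18137925e+00, -1.78469678e-01]), 'dq': array([ 7.21342753e-04, -6.88517300e-04,  1.15369984e-03,  6.87304976e-06,
       -2.85352438e-04,  7.38895133e-04]), 'joint_torque': array([-5.52702804e-04, -4.42354238e+01, -1.78024739e+01, -2.51744568e-04,
        8.22432776e-03, -2.32543350e-06]), 'tcp_pos': array([0.15418208, 0.60496955, 0.23833151]), 'tool_rot': array([-3.13946494e+00, -3.48427197e-04,  2.89179864e+00]), 'force': array([ 1.19023021,  0.28771078, -0.30004695]), 'ft_torque': array([ 0.015679  , -0.02070247,  0.00807349]), 'gripper_force': 0.0, 'opening': 0.99858106074869}
top pos [ 0.38325488 -0.02707507  1.31873703] fx 467.681483830499 [[-1.36176439e-02 -9.99906936e-01 -8.23670378e-04]
 [-9.88716715e-01  1.35881317e-02 -1.49179826e-01]
 [ 1.49177135e-01 -1.21710107e-03 -9.88809740e-01]]
carton 0.95 [270.0, 153.4, 362.3, 233.2] [ 0.59  -0.031  0.105] [[0.501, -0.138, 0.001], [0.678, 0.077, 0.125]]
loose_tile 0.67 [392.4, 243.9, 407.3, 260.7] [ 0.43  -0.26   0.
[... 2369 characters left out ...]
, [0.579, -0.298, 0.062]]
stamp_a 0.45 [317.0, 212.3, 349.3, 221.7] [ 0.593 -0.139  0.098] [[0.573, -0.151, 0.095], [0.628, -0.12, 0.1]]
slip_bottle 0.83 [381.8, 182.9, 415.8, 258.4] [ 0.754 -0.152  0.094] [[0.726, -0.164, 0.011], [0.785, -0.128, 0.178]]
pot 0.78 [366.9, 163.0, 392.9, 182.5] [0.731 0.188 0.022] [[0.704, 0.146, 0.002], [0.756, 0.207, 0.036]]
clay_lump 0.68 [336.5, 151.0, 356.3, 165.0] [0.619 0.25  0.023] [[0.594, 0.065, -0.0], [0.644, 0.276, 0.126]]
tape_roll 0.85 [233.5, 229.4, 272.5, 261.2] [ 0.411 -0.168  0.02 ] [[0.368, -0.213, -0.001], [0.457, -0.12, 0.026]]
tape_roll 0.38 [289.2, 157.2, 377.8, 251.3] [ 0.596 -0.108  0.102] [[0.501, -0.157, 0.004], [0.687, 0.075, 0.124]]
```

```bash
python3 - <<'E'
import cv2,numpy as np
a=cv2.imread('pics/top0.png')[100:290,190:440]; b=cv2.imread('pics/side0.png')[140:330,220:430]
cv2.imwrite('pics/v1.png',cv2.resize(a,None,fx=3.1,fy=3.1,interpolation=2))
cv2.imwrite('pics/v2.png',cv2.resize(b,None,fx=3.1,fy=3.1,interpolation=2))
E
```

```text
(no output)
```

View pics/v1.png

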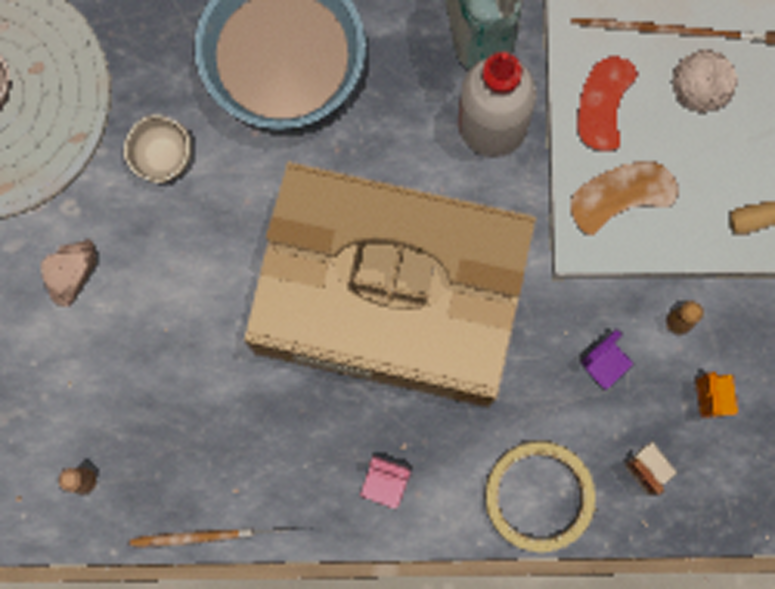

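View pics/v2.png

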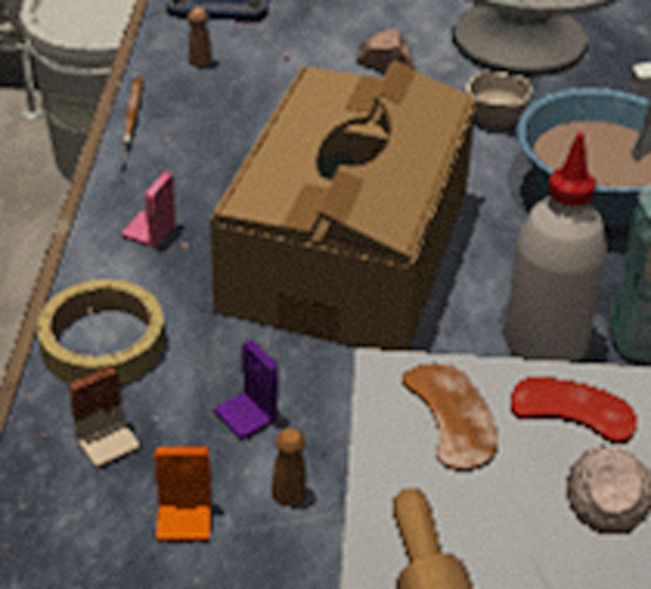

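Candidates (top picture pixels): purple (386,217), orange (421,229), pink (314,256) are the decoys. The brown/cream tile at (400,252), near world (0.43, -0.26), fits the description. Next I fit the carton and tile poses and check that tile in a close crop.

```bash
python3 - <<'E'
from h import *
P=[]
for c in ['top','side']:
    W=cloud(c,np.load(f'{c}0.npy')).reshape(-1,3); P.append(W[~np.isnan(W[:,0])])
t=P[0]; 
for nm,q in zip(['top','side'],P):
    k=q[(q[:,2]>0.085)&(q[:,2]<0.14)&(abs(q[:,0]-.59)<.14)&(abs(q[:,1]+.03)<.16)]
    r=cv2.minAreaRect(k[:,:2].astype(np.float32)); print(nm,r,len(k))
    for z in (.09,.1,.105,.11,.115,.12,.13): print(z,(k[:,2]>z).sum(),end=' ')
    hi=k[k[:,2]>.112]; print(np.round(np.percentile(hi,[5,50,95],axis=0),3).tolist() if len(hi) else '')
# tile
q=np.vstack(P); k=q[(abs(q[:,0]-.43)<.035)&(abs(q[:,1]+.262)<.035)]
foot=k[(k[:,2]>.003)&(k[:,2]<.012)]; pl=k[(k[:,2]>.02)&(k[:,2]<.064)]; topk=k[(k[:,2]>.053)]
for n,s in (('foot',foot),('plate',pl),('top',topk)): print(n,len(s),np.round(s.mean(0),4),cv2.minAreaRect(s[:,:2].astype(np.float32)))
im=cv2.imread('pics/side0.png')[245:300,225:300]; cv2.imwrite('pics/tile.png',cv2.resize(im,None,fx=6,fy=6,interpolation=2))
for n in ['slip_bottle','stamp_b','stamp_a']:
  print(n,[(x['conf'],x['centre']) for x in env.tip_of(n,'top')[:3]])
for n in ['flap_near_hinge','flap_far_hinge','flap_left_hinge','flap_right_hinge','carton','loose_tile']:
  for c,W in (('top',P),('side',P)):
    p=env.camera_params(c);R=np.array(p['R']);o=-R.T@p['t']
    z={'f':.1015,'c':0,'l':0}[n[0]] if 'left' not in n and 'right' not in n else .0965
    for x in env.tip_of(n,c)[:4]:
        v,u=x['centre']; d=R.T@np.array([(u-p['cx'])/p['fx'],(v-p['cy'])/p['fy'],1]); w=o+d*(z-o[2])/d[2]
        print(n,c,round(x['conf'],2),np.round(w,4))
E
```

```text
top ((0.6319271922111511, -0.040620818734169006), (0.2197011113166809, 0.23994368314743042), 76.56311798095703) 4551
0.09 4517 0.1 4063 0.105 2468 0.11 1334 0.115 855 0.12 452 0.13 4 [[0.584, -0.135, 0.113], [0.624, -0.044, 0.118], [0.655, 0.059, 0.126]]
side ((0.6324735283851624, -0.043368011713027954), (0.2261274755001068, 0.23714333772659302), 76.6893310546875) 3754
0.09 3613 0.1 3060 0.105 1798 0.11 1064 0.115 668 0.12 325 0.13 0 [[0.586, -0.142, 0.113], [0.624, -0.069, 0.118], [0.655, 0.054, 0.126]]
foot 282 [ 0.4347 -0.2665  0.0057] ((0.42791473865509033, -0.2644307613372803), (0.06328275799751282, 0.061139315366744995), 76.45397186279297)
plate 293 [ 0.4262 -0.2561  0.0438] ((0.42574891448020935, -0.2540437877178192), (0.038268063217401505, 0.012798220850527287), 36.15234375)
top 96 [ 0.4261 -0.2546  0.0571] ((0.42516231536865234, -0.2539449632167816), (0.036445342004299164, 0.011374128982424736), 36.335567474365234)
slip_bottle [(0.66, [141.6, 350.4])]
stamp_b [(0.62, [253.0, 217.6]), (0.54, [163.2, 320.9]), (0.4, [205.0, 406.5])]
stamp_a [(0.62, [253.0, 217.6]), (0.54, [163.
[... 398 characters left out ...]
ge top 0.41 [ 0.4219 -0.2435  0.0965]
flap_left_hinge side 0.46 [0.6265 0.0674 0.0965]
flap_left_hinge side 0.31 [ 0.6435 -0.1008  0.0965]
flap_right_hinge top 0.49 [ 0.5698 -0.1376  0.0965]
flap_right_hinge side 0.55 [ 0.5712 -0.1425  0.0965]
carton top 0.66 [ 0.5935 -0.0371  0.    ]
carton side 0.62 [ 0.5979 -0.0401  0.    ]
loose_tile top 0.72 [ 0.4041 -0.1624  0.    ]
loose_tile top 0.62 [ 0.4265 -0.2713  0.    ]
loose_tile top 0.53 [ 0.5248 -0.2351  0.    ]
loose_tile top 0.42 [ 0.4996 -0.3291  0.    ]
loose_tile side 0.69 [ 0.4277 -0.0297  0.    ]
loose_tile side 0.57 [ 0.4329 -0.2762  0.    ]
loose_tile side 0.57 [ 0.5042 -0.339  -0.    ]
loose_tile side 0.57 [ 0.5318 -0.2246  0.    ]
```

View pics/tile.png

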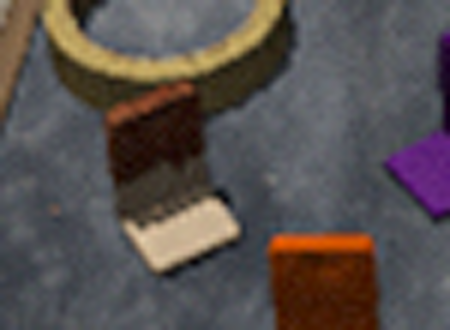

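```bash
python3 - <<'E'
from h import *
p=env.camera_params('top');R=np.array(p['R']);o=-R.T@p['t'];d=R.T@np.array([(350.4-p['cx'])/p['fx'],(141.6-p['cy'])/p['fy'],1]);b=(o-d*o[2]/d[2]);print('bottle',b)
for c in ['top','side']:
    q=cloud(c,np.load(f'{c}0.npy')).reshape(-1,3); q=q[~np.isnan(q[:,0])]
    k=q[(q[:,2]>0.088)&(q[:,2]<0.135)&(abs(q[:,0]-.595)<.13)&(abs(q[:,1]+.037)<.16)&(np.hypot(q[:,0]-.752,q[:,1]+.135)>.06)]
    n,lab=0,None
    r=cv2.minAreaRect(k[:,:2].astype(np.float32)); print(c,r,len(k))
    yaw=np.radians(-13.4); C=np.array([.595,-.037])
    A=(k[:,:2]-C)@np.array([[np.cos(yaw),-np.sin(yaw)],[np.sin(yaw),np.cos(yaw)]])
    print('ext',np.round(np.percentile(A,[.3,1,2,98,99,99.7],axis=0),4).tolist())
    for lo,hi in ((-80,-60),(-60,-40),(-40,-20),(-15,0),(0,15),(20,40),(40,60),(60,80)):
        m=(A[:,0]*1e3>lo)&(A[:,0]*1e3<hi)&(abs(A[:,1])>.055); print((lo,hi),m.sum(),np.round(np.percentile(k[m,2],[10,50,90]),4))
    B=(b[:2]-C)@np.array([[np.cos(yaw),-np.sin(yaw)],[np.sin(yaw),np.cos(yaw)]]);print('bottle in carton',B)
E
```

```text
bottle [ 0.75044838 -0.13502306  0.        ]
top ((0.5939624309539795, -0.03166961669921875), (0.21999138593673706, 0.16104555130004883), 76.25920867919922) 4469
ext [[-0.0822, -0.1036], [-0.0815, -0.1022], [-0.0802, -0.1003], [0.0738, 0.1102], [0.0753, 0.1121], [0.0772, 0.1135]]
(-80, -60) 324 [0.0996 0.1031 0.1062]
(-60, -40) 310 [0.1006 0.1037 0.1069]
(-40, -20) 315 [0.1016 0.1045 0.1072]
(-15, 0) 208 [0.1014 0.1049 0.1078]
(0, 15) 301 [0.0969 0.1234 0.1276]
(20, 40) 288 [0.1136 0.1179 0.1214]
(40, 60) 282 [0.107  0.1109 0.1149]
(60, 80) 238 [0.1013 0.1049 0.1078]
bottle in carton [ 0.17393307 -0.05932963]
side ((0.5954548120498657, -0.03470371663570404), (0.2259642779827118, 0.16124023497104645), 76.53565979003906) 3635
ext [[-0.0778, -0.108], [-0.0765, -0.1074], [-0.0746, -0.1065], [0.0786, 0.1066], [0.0796, 0.1098], [0.0801, 0.1129]]
(-80, -60) 216 [0.0945 0.1031 0.1047]
(-60, -40) 243 [0.0966 0.1037 0.1052]
(-40, -20) 249 [0.0949 0.1041 0.1056]
(-15, 0) 184 [0.0943 0.105  0.1066]
(0, 15) 219 [0.0961 0.1234 0.1266]
(20, 40) 315 [0.0964 0.1173 0.1212]
(40, 60) 302 [0.0965 0.1108 0.1143]
(60, 80) 309 [0.0932 0.1043 0.1079]
bottle in carton [ 0.17393307 -0.05932963]
```

The crop confirms the brown-dipped cream L-tile at side (253,275), with the tape roll behind it. It stands apart from orange (273,300) and purple (298,265). The near flap is shut and the far flap is ajar by about 17°, so I open the far one first.

```bash
cat >> h.py <<'E'
YAW=np.radians(-13.5); C=np.array([.5945,-.034,0]); RC=Ro.from_euler('z',YAW)
EXT=env.tip_extent
def c2w(p): return RC.apply(np.array(p,float)/1e3)+C       # carton mm -> world m
def w2c(p): return RC.inv().apply(np.array(p)-C)*1e3
def rot(yaw,tilt=0,d=(1,0)):   # yaw of tool x rel. carton (deg), tilt (deg) of fingertips toward carton dir d
    b=Ro.from_euler('z',np.radians(yaw))*Ro.from_euler('x',np.pi)
    ax=np.cross([0,0,-1],[d[0],d[1],0]); return RC*Ro.from_rotvec(ax*np.radians(tilt))*b
def cur():
    s=env.sense(); return s['tcp_pos'],Ro.from_euler('xyz',s['tool_rot'])
def plan(wps,nd=2,step=.048,start=None):
    """wps: list of (tip xyz carton mm, Rotation, hand, extra hold rows). prints calls"""
    p,R=start or cur(); rows=[]
    tips=p+R.apply([0,0,EXT]); r=R
    for t,rr,h,*hold in wps:
        t=c2w(t); n=max(1,int(np.ceil(np.linalg.norm(t-tips)/step)),int(np.ceil(np.degrees((r.inv()*rr).magnitude())/8)))
        for i in range(1,n+1):
            q=r*Ro.from_rotvec((r.inv()*rr).as_rotvec()*i/n); rows.append((tips+(t-tips)*i/n-q.apply([0,0,EXT]),q,h))
        rows+= [rows[-1]]*(hold[0] if hold else 0); tips,r=t,rr
    k=0
    while k<len(rows):
        out=[];e=None
        for P,Q,h in rows[k:k+12]:
            s=np.round(R.inv().apply(P-p)/.3,nd); a=np.round(np.degrees((R.inv()*Q).as_rotvec())/45,nd)
            if max(abs(s).max(),abs(a).max())>1: break
            d=dict(zip(['x','y','z'],s))|{kk:v for kk,v in zip(['ax','ay','az'],a)}|{'hand':h}
            out.append('{'+','.join(f'"{kk}":{v:g}' for kk,v in d.items() if v or kk=='hand')+'}'); e=(p+R.apply(s*.3),R*Ro.from_rotvec(np.radians(a*45)))
        print('CALL',len(out),'['+','.join(out)+']'); k+=len(out); p,R=e
    print('end tip',np.round(w2c(p+R.apply([0,0,EXT])),1))
E
python3 - <<'E'
from h import *
q=np.vstack([cloud(c,np.load(f'{c}0.npy')).reshape(-1,3) for c in ('top','side')])
a,b=np.array([.154,.605]),np.array([.59,-.03]); d=(b-a)/np.linalg.norm(b-a); s=(q[:,:2]-a)@d; l=abs((q[:,:2]-a)@np.array([-d[1],d[0]]))
for i in np.arange(.0,.8,.1): 
    m=(s>i)&(s<i+.1)&(l<.12); print(round(i,1),np.round(np.nanpercentile(q[m,2],99.5),3),end=' ')
Rf=rot(180,35,(1,0))
plan([((-10,0,190),Rf,-1),((3,0,150),Rf,-1)])
E
```

```text
0.0 0.392 0.1 0.002 0.2 0.126 0.3 0.127 0.4 0.06 0.5 0.01 0.6 0.108 0.7 0.127 CALL 8 [{"x":-0.11,"y":-0.1,"z":0.01,"ay":-0.05,"hand":-1},{"x":-0.22,"y":-0.2,"z":0.02,"ay":-0.09,"hand":-1},{"x":-0.34,"y":-0.3,"z":0.02,"ay":-0.14,"hand":-1},{"x":-0.45,"y":-0.4,"z":0.03,"ay":-0.18,"hand":-1},{"x":-0.56,"y":-0.5,"z":0.04,"ay":-0.23,"az":-0.01,"hand":-1},{"x":-0.67,"y":-0.6,"z":0.05,"ay":-0.27,"az":-0.01,"hand":-1},{"x":-0.78,"y":-0.7,"z":0.06,"ay":-0.32,"az":-0.01,"hand":-1},{"x":-0.89,"y":-0.8,"z":0.07,"ay":-0.37,"az":-0.01,"hand":-1}]
CALL 10 [{"x":-0.11,"y":-0.1,"z":0.04,"ay":-0.04,"hand":-1},{"x":-0.21,"y":-0.2,"z":0.08,"ay":-0.09,"hand":-1},{"x":-0.32,"y":-0.31,"z":0.12,"ay":-0.13,"hand":-1},{"x":-0.42,"y":-0.41,"z":0.16,"ay":-0.18,"hand":-1},{"x":-0.52,"y":-0.51,"z":0.2,"ay":-0.22,"hand":-1},{"x":-0.63,"y":-0.61,"z":0.24,"ay":-0.27,"hand":-1},{"x":-0.73,"y":-0.71,"z":0.28,"ay":-0.32,"hand":-1},{"x":-0.84,"y":-0.81,"z":0.32,"ay":-0.36,"az":-0.01,"hand":-1},{"x":-0.94,"y":-0.91,"z":0.36,"ay":-0.41,"az":-0.01,"hand":-1},{"x":-0.94,"y":-0.91,"z":0.5,"ay":-0.41,"az":-0.01,"hand":-1}]
end tip [  2.4   0.3 149.2]
```

>>> drive_tool(rows=[{"x":-0.89,"y":-0.8,"z":0.07,"ay":-0.37,"az":-0.01,"hand":-1},{"x":-0.89,"y":-0.8,"z":0.07,"ay":-0.37,"az":-0.01,"hand":-1},{"x":-0.89,"y":-0.8,"z":0.07,"ay":-0.37,"az":-0.01,"hand":-1},{"x":-0.89,"y":-0.8,"z":0.07,"ay":-0.37,"az":-0.01,"hand":-1},{"x":-0.89,"y":-0.8,"z":0.07,"ay":-0.37,"az":-0.01,"hand":-1},{"x":-0.89,"y":-0.8,"z":0.07,"ay":-0.37,"az":-0.01,"hand":-1},{"x":-0.89,"y":-0.8,"z":0.07,"ay":-0.37,"az":-0.01,"hand":-1},{"x":-0.89,"y":-0.8,"z":0.07,"ay":-0.37,"az":-0.01,"hand":-1}])

```text
$.rows[0]: bad value
```

>>> drive_tool(rows=[{"x":-0.94,"y":-0.91,"z":0.36,"ay":-0.41,"az":-0.01,"hand":-1},{"x":-0.94,"y":-0.91,"z":0.36,"ay":-0.41,"az":-0.01,"hand":-1},{"x":-0.94,"y":-0.91,"z":0.36,"ay":-0.41,"az":-0.01,"hand":-1},{"x":-0.94,"y":-0.91,"z":0.36,"ay":-0.41,"az":-0.01,"hand":-1},{"x":-0.94,"y":-0.91,"z":0.36,"ay":-0.41,"az":-0.01,"hand":-1},{"x":-0.94,"y":-0.91,"z":0.36,"ay":-0.41,"az":-0.01,"hand":-1},{"x":-0.94,"y":-0.91,"z":0.36,"ay":-0.41,"az":-0.01,"hand":-1},{"x":-0.94,"y":-0.91,"z":0.36,"ay":-0.41,"az":-0.01,"hand":-1},{"x":-0.94,"y":-0.91,"z":0.36,"ay":-0.41,"az":-0.01,"hand":-1},{"x":-0.94,"y":-0.91,"z":0.36,"ay":-0.41,"az":-0.01,"hand":-1}])

```text
$.rows[0]: bad value
```

```bash
python3 - <<'E'
from h import *
s=env.sense(); p,R=cur(); print(s['t'],s['opening'],s['joints'],'tip',w2c(p+R.apply([0,0,EXT])),'toolz carton',RC.inv().apply(R.apply([0,0,1])),EXT)
for c in('top','side'):
  im,d=env.get_image(c); cv2.imwrite(f'pics/{c}1.png',im); np.save(f'{c}1.npy',d)
im=cv2.imread('pics/side1.png')[90:270,240:440]; cv2.imwrite('pics/v3.png',cv2.resize(im,None,fx=3.3,fy=3.3,interpolation=2))
Rf=rot(180,35,(1,0))
H=lambda u,w:(80-u,0,101.5+w)
plan([((5,0,130),Rf,-1),((5,0,90),Rf,-1),(H(48,-12),Rf,-1),(H(46,15),Rf,-1),(H(36,30),Rf,-1),(H(20,38),Rf,-1),(H(0,38),Rf,-1),(H(-15,30),Rf,-1)],step=.03)
E
```

```text
1.55 1.0003815991936642 [ 1.14248927e+00  5.27497958e-01  1.43266661e+00  1.81466386e-05
  1.18139764e+00 -1.78484451e-01] tip [-577.17917834  519.21204234  231.3223089 ] toolz carton [-1.06462525e-05  3.31018103e-05 -9.99999999e-01] 0.008
CALL 12 [{"x":-0.07,"y":-0.06,"z":0.01,"ay":-0.03,"hand":-1},{"x":-0.14,"y":-0.13,"z":0.03,"ay":-0.06,"hand":-1},{"x":-0.22,"y":-0.19,"z":0.04,"ay":-0.09,"hand":-1},{"x":-0.29,"y":-0.25,"z":0.05,"ay":-0.12,"hand":-1},{"x":-0.36,"y":-0.32,"z":0.06,"ay":-0.14,"hand":-1},{"x":-0.43,"y":-0.38,"z":0.08,"ay":-0.17,"hand":-1},{"x":-0.51,"y":-0.44,"z":0.09,"ay":-0.2,"hand":-1},{"x":-0.58,"y":-0.5,"z":0.1,"ay":-0.23,"az":-0.01,"hand":-1},{"x":-0.65,"y":-0.57,"z":0.11,"ay":-0.26,"az":-0.01,"hand":-1},{"x":-0.72,"y":-0.63,"z":0.13,"ay":-0.29,"az":-0.01,"hand":-1},{"x":-0.79,"y":-0.69,"z":0.14,"ay":-0.32,"az":-0.01,"hand":-1},{"x":-0.87,"y":-0.76,"z":0.15,"ay":-0.35,"az":-0.01,"hand":-1}]
CALL 12 [{"x":-0.06,"y":-0.06,"z":0.03,"ay":-0.02,"hand":-1},{"x":-0.13,"y":-0.12,"z":0.06,"ay":-0.05,"hand":-1},{"x":-0.19,"y":-0.19,"z":0.1,"ay":-0.08,"hand":-1},{"x":-0.26
[... 607 characters left out ...]
-0.17,"y":-0.19,"z":0.15,"ax":-0.01,"ay":-0.09,"az":-0.01,"hand":-1},{"x":-0.13,"y":-0.19,"z":0.2,"ax":-0.01,"ay":-0.09,"az":-0.01,"hand":-1},{"x":-0.1,"y":-0.19,"z":0.26,"ax":-0.01,"ay":-0.09,"az":-0.01,"hand":-1},{"x":-0.17,"y":-0.19,"z":0.31,"ax":-0.01,"ay":-0.09,"az":-0.01,"hand":-1},{"x":-0.23,"y":-0.19,"z":0.23,"ax":-0.01,"ay":-0.09,"az":-0.01,"hand":-1},{"x":-0.28,"y":-0.19,"z":0.21,"ax":-0.01,"ay":-0.09,"az":-0.01,"hand":-1},{"x":-0.34,"y":-0.19,"z":0.21,"ax":-0.01,"ay":-0.09,"az":-0.01,"hand":-1},{"x":-0.4,"y":-0.19,"z":0.25,"ax":-0.01,"ay":-0.09,"az":-0.01,"hand":-1},{"x":-0.43,"y":-0.19,"z":0.3,"ax":-0.01,"ay":-0.09,"az":-0.01,"hand":-1}]
end tip [ 9.640e+01 -1.000e-01  1.313e+02]
```

View pics/v3.png

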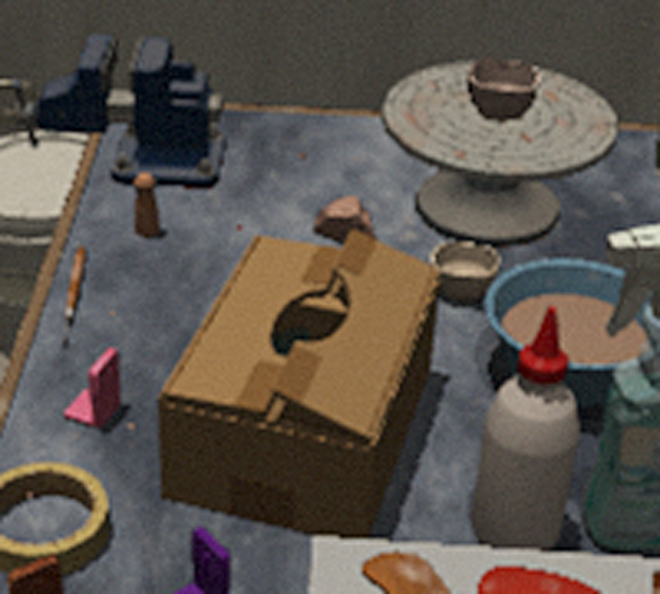

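The picture shows the arm hasn't moved; both calls were refused, probably because "ax" was missing. The vise at the top left stands clear of the path.

>>> drive_tool(rows=[{"x":-0.89,"y":-0.8,"z":0.07,"ax":0,"ay":-0.37,"az":-0.01,"hand":-1},{"x":-0.89,"y":-0.8,"z":0.07,"ax":0,"ay":-0.37,"az":-0.01,"hand":-1},{"x":-0.89,"y":-0.8,"z":0.07,"ax":0,"ay":-0.37,"az":-0.01,"hand":-1},{"x":-0.89,"y":-0.8,"z":0.07,"ax":0,"ay":-0.37,"az":-0.01,"hand":-1},{"x":-0.89,"y":-0.8,"z":0.07,"ax":0,"ay":-0.37,"az":-0.01,"hand":-1},{"x":-0.89,"y":-0.8,"z":0.07,"ax":0,"ay":-0.37,"az":-0.01,"hand":-1},{"x":-0.89,"y":-0.8,"z":0.07,"ax":0,"ay":-0.37,"az":-0.01,"hand":-1},{"x":-0.89,"y":-0.8,"z":0.07,"ax":0,"ay":-0.37,"az":-0.01,"hand":-1}])

```text
t: 2.45
tcp_pos: [0.3555, 0.3032, 0.2182]
tool_rot: [-3.139, 0.29, 2.894]
force: [-0.4, 0.1, -0.3]
opening: 0.001
gripper_force: 0.0
```

>>> drive_tool(rows=[{"x":-0.94,"y":-0.91,"z":0.36,"ax":0,"ay":-0.41,"az":-0.01,"hand":-1},{"x":-0.94,"y":-0.91,"z":0.36,"ax":0,"ay":-0.41,"az":-0.01,"hand":-1},{"x":-0.94,"y":-0.91,"z":0.36,"ax":0,"ay":-0.41,"az":-0.01,"hand":-1},{"x":-0.94,"y":-0.91,"z":0.36,"ax":0,"ay":-0.41,"az":-0.01,"hand":-1},{"x":-0.94,"y":-0.91,"z":0.36,"ax":0,"ay":-0.41,"az":-0.01,"hand":-1},{"x":-0.94,"y":-0.91,"z":0.36,"ax":0,"ay":-0.41,"az":-0.01,"hand":-1},{"x":-0.94,"y":-0.91,"z":0.36,"ax":0,"ay":-0.41,"az":-0.01,"hand":-1},{"x":-0.94,"y":-0.91,"z":0.36,"ax":0,"ay":-0.41,"az":-0.01,"hand":-1},{"x":-0.94,"y":-0.91,"z":0.36,"ax":0,"ay":-0.41,"az":-0.01,"hand":-1},{"x":-0.94,"y":-0.91,"z":0.36,"ax":0,"ay":-0.41,"az":-0.01,"hand":-1}])

```text
t: 3.45
tcp_pos: [0.553, 0.0124, 0.197]
tool_rot: [-3.137, 0.603, 2.908]
force: [0.1, -0.1, 0.7]
opening: -0.0
gripper_force: 0.0
```

```bash
sed -i "s/ if v or kk=='hand')/)/" h.py; cat >> h.py <<'E'
def st():
    s=env.sense(); p,R=cur(); print('t',round(s['t'],2),'open',round(s['opening'],3),'tip',np.round(w2c(p+R.apply([0,0,EXT])),1),'z',np.round(RC.inv().apply(R.apply([0,0,1])),2),'F',np.round(s['force'],1),'J',np.round(s['joints'],2),'grip',s['gripper_force'])
E
python3 - <<'E'
from h import *
st()
Rf=rot(180,35,(1,0))
H=lambda u,w:(80-u,0,101.5+w)
plan([((5,0,130),Rf,-1),((5,0,90),Rf,-1),(H(48,-12),Rf,-1),(H(46,15),Rf,-1),(H(36,30),Rf,-1),(H(20,38),Rf,-1),(H(0,38),Rf,-1),(H(-15,30),Rf,-1)],step=.03)
E
```

```text
t 3.45 open -0.0 tip [-46.7  35.4 190.4] z [ 0.57 -0.   -0.82] F [ 0.1 -0.1  0.7] J [-0.15  0.41  2.08 -0.72  0.08 -0.79] grip 0.0
CALL 11 [{"x":-0.01,"y":-0.04,"z":0.09,"ax":-0,"ay":-0,"az":0,"hand":-1},{"x":-0.02,"y":-0.08,"z":0.18,"ax":-0,"ay":-0.01,"az":0,"hand":-1},{"x":-0.03,"y":-0.12,"z":0.26,"ax":-0,"ay":-0.01,"az":0,"hand":-1},{"x":0.01,"y":-0.12,"z":0.32,"ax":-0,"ay":-0.01,"az":0,"hand":-1},{"x":0.05,"y":-0.12,"z":0.37,"ax":-0,"ay":-0.01,"az":0,"hand":-1},{"x":-0.02,"y":-0.12,"z":0.43,"ax":-0,"ay":-0.01,"az":0,"hand":-1},{"x":-0.08,"y":-0.12,"z":0.36,"ax":-0,"ay":-0.01,"az":0,"hand":-1},{"x":-0.14,"y":-0.12,"z":0.33,"ax":-0,"ay":-0.01,"az":0,"hand":-1},{"x":-0.2,"y":-0.12,"z":0.34,"ax":-0,"ay":-0.01,"az":0,"hand":-1},{"x":-0.25,"y":-0.12,"z":0.38,"ax":-0,"ay":-0.01,"az":0,"hand":-1},{"x":-0.28,"y":-0.12,"z":0.43,"ax":-0,"ay":-0.01,"az":0,"hand":-1}]
end tip [ 95.7  -0.9 132. ]
```

j5 is close to its limit, so I use less tilt (18°) for the far flap, which is already ajar.

```bash
python3 - <<'E'
from h import *
Rf=rot(180,18,(1,0))
H=lambda u,w:(80-u,0,101.5+w)
plan([((0,0,150),Rf,-1),((8,0,92),Rf,-1),(H(50,-9),Rf,-1),(H(47,15),Rf,-1),(H(36,30),Rf,-1),(H(20,36),Rf,-1),(H(0,36),Rf,-1),(H(-16,28),Rf,-1)],step=.03)
E
```

```text
CALL 11 [{"x":-0.02,"y":-0.04,"z":0.07,"ax":-0,"ay":0.12,"az":0,"hand":-1},{"x":-0.04,"y":-0.08,"z":0.13,"ax":-0,"ay":0.24,"az":0,"hand":-1},{"x":-0.06,"y":-0.12,"z":0.2,"ax":-0,"ay":0.37,"az":0,"hand":-1},{"x":-0.02,"y":-0.12,"z":0.29,"ax":-0,"ay":0.37,"az":0,"hand":-1},{"x":0.03,"y":-0.12,"z":0.38,"ax":-0,"ay":0.37,"az":0,"hand":-1},{"x":-0.03,"y":-0.12,"z":0.42,"ax":-0,"ay":0.37,"az":0,"hand":-1},{"x":-0.09,"y":-0.12,"z":0.36,"ax":-0,"ay":0.37,"az":0,"hand":-1},{"x":-0.15,"y":-0.12,"z":0.33,"ax":-0,"ay":0.37,"az":0,"hand":-1},{"x":-0.2,"y":-0.12,"z":0.35,"ax":-0,"ay":0.37,"az":0,"hand":-1},{"x":-0.26,"y":-0.12,"z":0.39,"ax":-0,"ay":0.37,"az":0,"hand":-1},{"x":-0.28,"y":-0.12,"z":0.44,"ax":-0,"ay":0.37,"az":0,"hand":-1}]
end tip [ 95.3  -0.9 128.4]
```

>>> drive_tool(rows=[{"x":-0.02,"y":-0.04,"z":0.07,"ax":0,"ay":0.12,"az":0,"hand":-1},{"x":-0.04,"y":-0.08,"z":0.13,"ax":0,"ay":0.24,"az":0,"hand":-1},{"x":-0.06,"y":-0.12,"z":0.2,"ax":0,"ay":0.37,"az":0,"hand":-1},{"x":-0.06,"y":-0.12,"z":0.2,"ax":0,"ay":0.37,"az":0,"hand":-1},{"x":-0.02,"y":-0.12,"z":0.29,"ax":0,"ay":0.37,"az":0,"hand":-1},{"x":0.03,"y":-0.12,"z":0.38,"ax":0,"ay":0.37,"az":0,"hand":-1},{"x":0.03,"y":-0.12,"z":0.38,"ax":0,"ay":0.37,"az":0,"hand":-1}])

```text
t: 4.15
tcp_pos: [0.5968, -0.0342, 0.0941]
tool_rot: [-3.138, 0.303, 2.908]
force: [-1.6, 0.8, -0.0]
opening: -0.003
gripper_force: 0.0
```

```bash
python3 - <<'E'
from h import *
st()
Rf=rot(180,18,(1,0))
H=lambda u,w:(80-u,0,101.5+w)
plan([(H(50,-9),Rf,-1),(H(47,15),Rf,-1),(H(36,30),Rf,-1),(H(20,36),Rf,-1),(H(0,36),Rf,-1),(H(-16,28),Rf,-1,1)],step=.03)
E
```

```text
t 4.15 open -0.003 tip [ 4.7  0.3 86.5] z [ 0.3  -0.   -0.95] F [-1.6  0.8 -0. ] J [-0.24  0.63  1.84 -0.    0.36 -1.58] grip 0.0
CALL 7 [{"x":-0.09,"y":-0,"z":0.01,"ax":-0,"ay":-0.01,"az":0,"hand":-1},{"x":-0.12,"y":-0,"z":-0.07,"ax":-0,"ay":-0.01,"az":0,"hand":-1},{"x":-0.17,"y":-0,"z":-0.1,"ax":-0,"ay":-0.01,"az":0,"hand":-1},{"x":-0.23,"y":-0,"z":-0.11,"ax":-0,"ay":-0.01,"az":0,"hand":-1},{"x":-0.29,"y":-0,"z":-0.09,"ax":-0,"ay":-0.01,"az":0,"hand":-1},{"x":-0.33,"y":-0,"z":-0.05,"ax":-0,"ay":-0.01,"az":0,"hand":-1},{"x":-0.33,"y":-0,"z":-0.05,"ax":-0,"ay":-0.01,"az":0,"hand":-1}]
end tip [ 94.8   0.6 130.4]
```

>>> drive_tool(rows=[{"x":-0.09,"y":0,"z":0.01,"ax":0,"ay":-0.01,"az":0,"hand":-1},{"x":-0.1,"y":0,"z":-0.03,"ax":0,"ay":-0.01,"az":0,"hand":-1},{"x":-0.12,"y":0,"z":-0.07,"ax":0,"ay":-0.01,"az":0,"hand":-1},{"x":-0.17,"y":0,"z":-0.1,"ax":0,"ay":-0.01,"az":0,"hand":-1},{"x":-0.23,"y":0,"z":-0.11,"ax":0,"ay":-0.01,"az":0,"hand":-1},{"x":-0.29,"y":0,"z":-0.09,"ax":0,"ay":-0.01,"az":0,"hand":-1},{"x":-0.33,"y":0,"z":-0.05,"ax":0,"ay":-0.01,"az":0,"hand":-1},{"x":-0.33,"y":0,"z":-0.05,"ax":0,"ay":-0.01,"az":0,"hand":-1},{"x":-0.33,"y":0,"z":-0.05,"ax":0,"ay":-0.01,"az":0,"hand":-1}])

```text
t: 5.05
tcp_pos: [0.6854, -0.055, 0.1432]
tool_rot: [-3.137, 0.319, 2.909]
force: [-0.5, 0.5, 0.2]
opening: -0.004
gripper_force: 0.0
```

```bash
cat >> h.py <<'E'
def snap(tag,save=True):
    global CL
    CL=[]
    for c in('top','side'):
        im,d=env.get_image(c); cv2.imwrite(f'pics/{c}{tag}.png',im); np.save(f'{c}{tag}.npy',d)
        q=cloud(c,d).reshape(-1,3); CL.append(w2c(q[~np.isnan(q[:,0])]))
    return CL
def flapprof(q,axis,sgn,hz,h):
    # angle hist of points around the hinge, away from arm: use side portions
    a,b=(0,1) if axis=='x' else (1,0)
    u=h-sgn*q[:,a]; w=q[:,2]-hz; r=np.hypot(u,w); ang=np.degrees(np.arctan2(w,u))
    L=105 if axis=='x' else 70
    m=(abs(q[:,b])<L)&(abs(q[:,b])>(50 if axis=='x' else 20))&(r>35)&(r<72)&(ang>-8)&(ang<150)
    hh,_=np.histogram(ang[m],bins=np.arange(-10,151,10)); return hh
def flaps(tag):
    for c,q in zip(('top','side'),snap(tag)):
        print(c,'bins -10..150'); 
        for n,ax,s,hz,h in (('far','x',1,101.5,80),('near','x',-1,101.5,80),('left','y',1,96.5,107.5),('right','y',-1,96.5,107.5)): print(n,flapprof(q,ax,s,hz,h))
E
python3 - <<'E'
from h import *
st(); flaps('2')
Rn=rot(180,35,(-1,0)); Rv=rot(180)
H=lambda u,w:(-80+u,0,101.5+w)
plan([((40,0,160),Rv,-1),((10,0,150),Rn,-1),((2,0,83),Rn,-1)])
E
```

```text
t 5.05 open -0.004 tip [ 95.8   0.8 135.6] z [ 0.31 -0.   -0.95] F [-0.5  0.5  0.2] J [-0.24  0.63  1.6  -0.    0.59 -1.58] grip 0.0
top bins -10..150
far [231  21   0   0   0   0   0   0   0   0   0   0   2 291  43   0]
near [ 23 218   1   0   0   0   0   0   0   0   0   0   0   0   0   0]
left [ 6 10  0  0  0  0  0  0  0  0  0  0  0  0  0  0]
right [14 95 61  0  0  0  0  0  0  0  0  0  0  0  0  0]
side bins -10..150
far [376   0   0   0   0   0   0   0   0   0   0   0   0 217  11   0]
near [  6 372   0   0   0   0   0   0   0   0   0   0   0   0   0   0]
left [ 41 252  30   0   0   0   0   0   0   0   0   0   0   0   0   0]
right [ 23 314  50   0   0   0   0   0   0   0   0   0   0   0   0   0]
CALL 6 [{"x":0.05,"y":-0,"z":-0.05,"ax":-0,"ay":0.13,"az":0,"hand":-1},{"x":0.09,"y":-0,"z":-0.09,"ax":-0,"ay":0.27,"az":0,"hand":-1},{"x":0.14,"y":-0,"z":-0.13,"ax":-0,"ay":0.4,"az":0,"hand":-1},{"x":0.16,"y":-0,"z":-0.13,"ax":-0,"ay":0.56,"az":0,"hand":-1},{"x":0.18,"y":-0,"z":-0.13,"ax":-0.01,"ay":0.72,"az":0,"hand":-1},{"x":0.2,"y":-0,"z":-0.13,"ax":-0.01,"ay":0.87,"az":0,"hand":-1}]
CALL 4 [{"x":0.01,"y":-0,"z":0.01,"ax":0,"ay":0.16,"az":0,"hand":-1},{"x":0.02,"y":-0,"z":0.03,"ax":0,"ay":0.31,"az":0,"hand":-1},{"x":-0,"y":-0,"z":0.13,"ax":0,"ay":0.31,"az":0,"hand":-1},{"x":-0.03,"y":-0,"z":0.24,"ax":0,"ay":0.31,"az":0,"hand":-1}]
end tip [ 1.8  0.9 84.2]
```

>>> drive_tool(rows=[{"x":0.05,"y":0,"z":-0.05,"ax":0,"ay":0.13,"az":0,"hand":-1},{"x":0.09,"y":0,"z":-0.09,"ax":0,"ay":0.27,"az":0,"hand":-1},{"x":0.14,"y":0,"z":-0.13,"ax":0,"ay":0.4,"az":0,"hand":-1},{"x":0.16,"y":0,"z":-0.13,"ax":0,"ay":0.56,"az":0,"hand":-1},{"x":0.18,"y":0,"z":-0.13,"ax":-0.01,"ay":0.72,"az":0,"hand":-1},{"x":0.2,"y":0,"z":-0.13,"ax":-0.01,"ay":0.87,"az":0,"hand":-1}])

```text
t: 5.75
tcp_pos: [0.6183, -0.0394, 0.1622]
tool_rot: [3.138, -0.367, 2.908]
force: [0.3, 0.1, -0.7]
opening: -0.0
gripper_force: 0.0
```

>>> drive_tool(rows=[{"x":0.01,"y":0,"z":0.01,"ax":0,"ay":0.16,"az":0,"hand":-1},{"x":0.02,"y":0,"z":0.03,"ax":0,"ay":0.31,"az":0,"hand":-1},{"x":0.0,"y":0,"z":0.13,"ax":0,"ay":0.31,"az":0,"hand":-1},{"x":-0.03,"y":0,"z":0.24,"ax":0,"ay":0.31,"az":0,"hand":-1},{"x":-0.03,"y":0,"z":0.24,"ax":0,"ay":0.31,"az":0,"hand":-1}])

```text
t: 6.25
tcp_pos: [0.598, -0.0342, 0.0864]
tool_rot: [3.137, -0.618, 2.91]
force: [-0.0, -0.1, -0.0]
opening: 0.003
gripper_force: 0.0
```

```bash
python3 - <<'E'
from h import *
st()
Rn=rot(180,35,(-1,0))
H=lambda u,w:(-80+u,0,101.5+w)
plan([(H(52,-20),Rn,-1),(H(50,-3),Rn,-1),(H(47,14),Rn,-1),(H(37,29),Rn,-1),(H(20,37),Rn,-1),(H(0,37),Rn,-1),(H(-15,29),Rn,-1,2)],step=.031)
E
```

```text
t 6.25 open 0.003 tip [-1.2  0.6 79.8] z [-0.58  0.   -0.81] F [-0.  -0.1 -0. ] J [-0.24  0.94  1.16 -0.    1.66 -1.58] grip 0.0
CALL 9 [{"x":0.08,"y":-0,"z":0.05,"ax":0,"ay":-0.01,"az":0,"hand":-1},{"x":0.11,"y":-0,"z":0,"ax":0,"ay":-0.01,"az":0,"hand":-1},{"x":0.16,"y":-0,"z":-0.04,"ax":0,"ay":-0.01,"az":0,"hand":-1},{"x":0.21,"y":-0,"z":-0.06,"ax":0,"ay":-0.01,"az":0,"hand":-1},{"x":0.27,"y":-0,"z":-0.05,"ax":0,"ay":-0.01,"az":0,"hand":-1},{"x":0.33,"y":-0,"z":-0.01,"ax":0,"ay":-0.01,"az":0,"hand":-1},{"x":0.35,"y":-0,"z":0.04,"ax":0,"ay":-0.01,"az":0,"hand":-1},{"x":0.35,"y":-0,"z":0.04,"ax":0,"ay":-0.01,"az":0,"hand":-1},{"x":0.35,"y":-0,"z":0.04,"ax":0,"ay":-0.01,"az":0,"hand":-1}]
end tip [-93.7   0.4 130.9]
```

>>> drive_tool(rows=[{"x":0.08,"y":0,"z":0.05,"ax":0,"ay":-0.01,"az":0,"hand":-1},{"x":0.11,"y":0,"z":0,"ax":0,"ay":-0.01,"az":0,"hand":-1},{"x":0.16,"y":0,"z":-0.04,"ax":0,"ay":-0.01,"az":0,"hand":-1},{"x":0.21,"y":0,"z":-0.06,"ax":0,"ay":-0.01,"az":0,"hand":-1},{"x":0.27,"y":0,"z":-0.05,"ax":0,"ay":-0.01,"az":0,"hand":-1},{"x":0.33,"y":0,"z":-0.01,"ax":0,"ay":-0.01,"az":0,"hand":-1},{"x":0.35,"y":0,"z":0.04,"ax":0,"ay":-0.01,"az":0,"hand":-1},{"x":0.35,"y":0,"z":0.04,"ax":0,"ay":-0.01,"az":0,"hand":-1}])

```text
t: 7.05
tcp_pos: [0.5098, -0.0132, 0.1437]
tool_rot: [3.137, -0.599, 2.91]
force: [-0.5, 0.1, 0.2]
opening: -0.001
gripper_force: 0.1
```

```bash
python3 - <<'E'
from h import *
st(); flaps('3')
Rv=rot(180); Rl=rot(180,35,(0,1))
plan([((-30,0,160),Rv,-1),((0,-5,150),Rl,-1),((0,5,110),Rl,-1),((0,8,79),Rl,-1)])
E
```

```text
t 7.05 open -0.001 tip [-91.7   0.5 137.1] z [-0.56  0.   -0.83] F [-0.5  0.1  0.2] J [-0.24  0.76  1.42 -0.    1.56 -1.58] grip 0.14387537841685116
top bins -10..150
far [199  19   0   0   0   0   0   0   0   0   0   0   1 231  28   0]
near [194  11   0   0   0   0   0   0   0   0   0   0  63   1   0   0]
left [0 0 0 0 0 0 0 0 0 0 0 0 0 0 0 0]
right [ 51 105   1   0   0   0   0   0   0   0   0   0   0   0   0   0]
side bins -10..150
far [387   1   0   0   0   0   0   0   0   0   0   0   0 221  10   0]
near [377   0   0   0   0   0   0   0   0   0   0   1 333   2   0   0]
left [ 57 276   0   0   0   0   0   0   0   0   0   0   0   0   0   0]
right [ 45 348   0   0   0   0   0   0   0   0   0   0   0   0   0   0]
CALL 12 [{"x":-0.02,"y":-0,"z":-0.04,"ax":0,"ay":-0.15,"az":0,"hand":-1},{"x":-0.04,"y":-0,"z":-0.07,"ax":0,"ay":-0.31,"az":0,"hand":-1},{"x":-0.06,"y":-0,"z":-0.11,"ax":0,"ay":-0.46,"az":0,"hand":-1},{"x":-0.08,"y":-0,"z":-0.14,"ax":0,"ay":-0.61,"az":0,"hand":-1},{"x":-0.1,"y":-0,"z":-0.18,"ax":0,"ay":-0.76,"az":0,"hand":-1},{"x":-0.12,"y":-0.01,"z":-0.18,"ax":-0.15,"ay":-0.76,"az":-0.04,"hand":-1},{"x":-0.15,"y":-0.01,"z":-0.19,"ax":-0.3,"ay":-0.76,"az":-0.09,"hand":-1},{"x":-0.17,"y":-0.02,"z":-0.19,"ax":-0.45,"ay":-0.75,"az":-0.14,"hand":-1},{"x":-0.19,"y":-0.03,"z":-0.2,"ax":-0.6,"ay":-0.75,"az":-0.18,"hand":-1},{"x":-0.21,"y":-0.03,"z":-0.2,"ax":-0.75,"ay":-0.74,"az":-0.23,"hand":-1},{"x":-0.28,"y":-0,"z":-0.09,"ax":-0.75,"ay":-0.74,"az":-0.23,"hand":-1},{"x":-0.34,"y":0.01,"z":-0.01,"ax":-0.75,"ay":-0.74,"az":-0.23,"hand":-1}]
end tip [ 0.1  8.2 80.1]
```

>>> drive_tool(rows=[{"x":-0.02,"y":0,"z":-0.04,"ax":0,"ay":-0.15,"az":0,"hand":-1},{"x":-0.04,"y":0,"z":-0.07,"ax":0,"ay":-0.31,"az":0,"hand":-1},{"x":-0.06,"y":0,"z":-0.11,"ax":0,"ay":-0.46,"az":0,"hand":-1},{"x":-0.08,"y":0,"z":-0.14,"ax":0,"ay":-0.61,"az":0,"hand":-1},{"x":-0.1,"y":0,"z":-0.18,"ax":0,"ay":-0.76,"az":0,"hand":-1},{"x":-0.12,"y":-0.01,"z":-0.18,"ax":-0.15,"ay":-0.76,"az":-0.04,"hand":-1},{"x":-0.15,"y":-0.01,"z":-0.19,"ax":-0.3,"ay":-0.76,"az":-0.09,"hand":-1},{"x":-0.17,"y":-0.02,"z":-0.19,"ax":-0.45,"ay":-0.75,"az":-0.14,"hand":-1},{"x":-0.19,"y":-0.03,"z":-0.2,"ax":-0.6,"ay":-0.75,"az":-0.18,"hand":-1},{"x":-0.21,"y":-0.03,"z":-0.2,"ax":-0.75,"ay":-0.74,"az":-0.23,"hand":-1},{"x":-0.21,"y":-0.03,"z":-0.2,"ax":-0.75,"ay":-0.74,"az":-0.23,"hand":-1},{"x":-0.21,"y":-0.03,"z":-0.2,"ax":-0.75,"ay":-0.74,"az":-0.23,"hand":-1}])

```text
t: 8.35
tcp_pos: [0.5924, -0.043, 0.1535]
tool_rot: [2.532, -0.003, 2.905]
force: [-0.7, -0.1, 0.1]
opening: 0.002
gripper_force: 0.0
```

```bash
python3 - <<'E'
from h import *
st()
Rl=rot(180,35,(0,1)); H=lambda u,w:(0,107.5-u,96.5+w)
plan([((0,5,110),Rl,-1),((0,8,79),Rl,-1),(H(79,-18),Rl,-1),(H(76,0),Rl,-1),(H(70,15),Rl,-1),(H(57,37),Rl,-1),(H(35,49),Rl,-1),(H(10,49),Rl,-1),(H(-14,38),Rl,-1,2)],step=.035)
E
```

```text
t 8.35 open 0.002 tip [ 1.000e-01 -4.600e+00  1.469e+02] z [-0.    0.57 -0.82] F [-0.7 -0.1  0.1] J [-0.54  0.67  1.63  0.64  1.14 -2.24] grip 0.0
CALL 12 [{"x":-0,"y":-0.02,"z":0.06,"ax":-0,"ay":-0,"az":-0,"hand":-1},{"x":-0,"y":-0.04,"z":0.12,"ax":-0,"ay":-0,"az":-0,"hand":-1},{"x":-0,"y":-0.1,"z":0.21,"ax":-0,"ay":-0,"az":-0,"hand":-1},{"x":-0,"y":-0.04,"z":0.25,"ax":-0,"ay":-0,"az":-0,"hand":-1},{"x":-0,"y":0,"z":0.21,"ax":-0,"ay":-0,"az":-0,"hand":-1},{"x":0,"y":0.05,"z":0.18,"ax":-0,"ay":-0,"az":-0,"hand":-1},{"x":0,"y":0.13,"z":0.14,"ax":-0,"ay":-0,"az":-0,"hand":-1},{"x":0,"y":0.21,"z":0.15,"ax":-0,"ay":-0,"az":-0,"hand":-1},{"x":0,"y":0.28,"z":0.2,"ax":-0,"ay":-0,"az":-0,"hand":-1},{"x":0,"y":0.32,"z":0.27,"ax":-0,"ay":-0,"az":-0,"hand":-1},{"x":0,"y":0.32,"z":0.27,"ax":-0,"ay":-0,"az":-0,"hand":-1},{"x":0,"y":0.32,"z":0.27,"ax":-0,"ay":-0,"az":-0,"hand":-1}]
end tip [  0.2 120.4 135.5]
```

>>> drive_tool(rows=[{"x":0,"y":-0.02,"z":0.06,"ax":0,"ay":0,"az":0,"hand":-1},{"x":0,"y":-0.04,"z":0.12,"ax":0,"ay":0,"az":0,"hand":-1},{"x":0,"y":-0.1,"z":0.21,"ax":0,"ay":0,"az":0,"hand":-1},{"x":0,"y":-0.04,"z":0.25,"ax":0,"ay":0,"az":0,"hand":-1},{"x":0,"y":0,"z":0.21,"ax":0,"ay":0,"az":0,"hand":-1},{"x":0,"y":0.05,"z":0.18,"ax":0,"ay":0,"az":0,"hand":-1},{"x":0,"y":0.13,"z":0.14,"ax":0,"ay":0,"az":0,"hand":-1},{"x":0,"y":0.21,"z":0.15,"ax":0,"ay":0,"az":0,"hand":-1},{"x":0,"y":0.28,"z":0.2,"ax":0,"ay":0,"az":0,"hand":-1},{"x":0,"y":0.32,"z":0.27,"ax":0,"ay":0,"az":0,"hand":-1},{"x":0,"y":0.32,"z":0.27,"ax":0,"ay":0,"az":0,"hand":-1}])

```text
t: 9.45
tcp_pos: [0.6209, 0.0831, 0.1443]
tool_rot: [2.532, -0.0, 2.912]
force: [-0.8, 0.1, -0.0]
opening: -0.0
gripper_force: 0.0
```

```bash
python3 - <<'E'
from h import *
st(); flaps('4')
Rv=rot(180); Rl=rot(180,35,(0,-1))
plan([((0,50,160),Rv,-1),((0,5,150),Rl,-1),((0,-5,110),Rl,-1),((0,-8,79),Rl,-1)])
E
```

```text
t 9.45 open -0.0 tip [ -1.7 124.6 137.7] z [-0.    0.57 -0.82] F [-0.8  0.1 -0. ] J [-0.32  0.68  1.64  0.73  1.02 -2.12] grip 0.0
top bins -10..150
far [  0   0   0   0   0   0   0   0   0   0   0   0   2 445  44   0]
near [ 0  0  0  0  0  0  0  0  0  0  0  0 65  0  0  0]
left [  0   0   0   0   0   0   0   0   0   0   0   0 272  57   0   0]
right [0 0 0 0 0 0 0 0 0 0 0 0 0 0 0 0]
side bins -10..150
far [237   0   0   0   0   0   0   0   0   0   0   0   0 221  10   0]
near [224   0   0   0   0   0   0   0   0   0   0   2 363   0   0   0]
left [  0   0   0   0   0   0   0   0   0   0   0   2 355  45   0   0]
right [ 41 353   0   0   0   0   0   0   0   0   0   0   0   0   0   0]
CALL 6 [{"x":-0,"y":-0.03,"z":-0.04,"ax":0.16,"ay":-0,"az":0,"hand":-1},{"x":-0,"y":-0.05,"z":-0.08,"ax":0.31,"ay":-0,"az":0,"hand":-1},{"x":-0,"y":-0.08,"z":-0.12,"ax":0.47,"ay":-0,"az":0,"hand":-1},{"x":-0,"y":-0.11,"z":-0.16,"ax":0.62,"ay":-0,"az":0,"hand":-1},{"x":-0,"y":-0.14,"z":-0.2,"ax":0.78,"ay":-0,"az":0,"hand":-1},{"x":-0,"y":-0.16,"z":-0.21,"ax":0.93,"ay":-0,"az":0,"hand":-1}]
CALL 6 [{"x":-0,"y":-0.03,"z":0.02,"ax":0.16,"ay":0,"az":0,"hand":-1},{"x":-0,"y":-0.05,"z":0.03,"ax":0.31,"ay":0,"az":0,"hand":-1},{"x":-0,"y":-0.08,"z":0.04,"ax":0.47,"ay":0,"az":0,"hand":-1},{"x":-0,"y":-0.1,"z":0.05,"ax":0.62,"ay":0,"az":0,"hand":-1},{"x":-0,"y":-0.12,"z":0.19,"ax":0.62,"ay":0,"az":0,"hand":-1},{"x":-0,"y":-0.12,"z":0.29,"ax":0.62,"ay":0,"az":0,"hand":-1}]
end tip [-0.3 -8.6 79.2]
```

>>> drive_tool(rows=[{"x":0,"y":-0.03,"z":-0.04,"ax":0.16,"ay":0,"az":0,"hand":-1},{"x":0,"y":-0.05,"z":-0.08,"ax":0.31,"ay":0,"az":0,"hand":-1},{"x":0,"y":-0.08,"z":-0.12,"ax":0.47,"ay":0,"az":0,"hand":-1},{"x":0,"y":-0.11,"z":-0.16,"ax":0.62,"ay":0,"az":0,"hand":-1},{"x":0,"y":-0.14,"z":-0.2,"ax":0.78,"ay":0,"az":0,"hand":-1},{"x":0,"y":-0.16,"z":-0.21,"ax":0.93,"ay":0,"az":0,"hand":-1}])

```text
t: 10.15
tcp_pos: [0.6053, 0.0035, 0.1691]
tool_rot: [-3.016, 0.004, 2.903]
force: [0.4, 0.7, 0.6]
opening: 0.001
gripper_force: 0.0
```

>>> drive_tool(rows=[{"x":0,"y":-0.03,"z":0.02,"ax":0.16,"ay":0,"az":0,"hand":-1},{"x":0,"y":-0.05,"z":0.03,"ax":0.31,"ay":0,"az":0,"hand":-1},{"x":0,"y":-0.08,"z":0.04,"ax":0.47,"ay":0,"az":0,"hand":-1},{"x":0,"y":-0.1,"z":0.05,"ax":0.62,"ay":0,"az":0,"hand":-1},{"x":0,"y":-0.1,"z":0.05,"ax":0.62,"ay":0,"az":0,"hand":-1},{"x":0,"y":-0.12,"z":0.19,"ax":0.62,"ay":0,"az":0,"hand":-1},{"x":0,"y":-0.12,"z":0.19,"ax":0.62,"ay":0,"az":0,"hand":-1}])

```text
t: 10.85
tcp_pos: [0.5911, -0.0368, 0.1113]
tool_rot: [-2.535, -0.009, 2.903]
force: [-1.7, 0.3, -0.3]
opening: 0.0
gripper_force: 0.0
```

```bash
python3 - <<'E'
from h import *
st()
Rl=rot(180,35,(0,-1)); H=lambda u,w:(0,-107.5+u,96.5+w)
plan([((0,-8,79),Rl,-1),(H(79,-18),Rl,-1),(H(76,0),Rl,-1),(H(70,15),Rl,-1),(H(57,37),Rl,-1),(H(35,49),Rl,-1),(H(10,49),Rl,-1),(H(-14,38),Rl,-1,2)],step=.035)
E
```

```text
t 10.85 open 0.0 tip [ -2.7  -8.1 104.7] z [-0.01 -0.57 -0.82] F [-1.7  0.3 -0.3] J [ 0.02  0.78  1.51 -0.65  1.13 -0.95] grip 0.0
CALL 10 [{"x":-0.01,"y":0.05,"z":0.07,"ax":0.01,"ay":-0.01,"az":0,"hand":-1},{"x":-0.01,"y":-0.01,"z":0.11,"ax":0.01,"ay":-0.01,"az":0,"hand":-1},{"x":-0.01,"y":-0.05,"z":0.07,"ax":0.01,"ay":-0.01,"az":0,"hand":-1},{"x":-0.01,"y":-0.09,"z":0.04,"ax":0.01,"ay":-0.01,"az":0,"hand":-1},{"x":-0.01,"y":-0.17,"z":0,"ax":0.01,"ay":-0.01,"az":0,"hand":-1},{"x":-0.01,"y":-0.25,"z":0.01,"ax":0.01,"ay":-0.01,"az":0,"hand":-1},{"x":-0.01,"y":-0.32,"z":0.06,"ax":0.01,"ay":-0.01,"az":0,"hand":-1},{"x":-0.01,"y":-0.37,"z":0.13,"ax":0.01,"ay":-0.01,"az":0,"hand":-1},{"x":-0.01,"y":-0.37,"z":0.13,"ax":0.01,"ay":-0.01,"az":0,"hand":-1},{"x":-0.01,"y":-0.37,"z":0.13,"ax":0.01,"ay":-0.01,"az":0,"hand":-1}]
end tip [   0.2 -121.6  135.9]
```

>>> drive_tool(rows=[{"x":-0.01,"y":0.05,"z":0.07,"ax":0.01,"ay":-0.01,"az":0,"hand":-1},{"x":-0.01,"y":-0.01,"z":0.11,"ax":0.01,"ay":-0.01,"az":0,"hand":-1},{"x":-0.01,"y":-0.05,"z":0.07,"ax":0.01,"ay":-0.01,"az":0,"hand":-1},{"x":-0.01,"y":-0.09,"z":0.04,"ax":0.01,"ay":-0.01,"az":0,"hand":-1},{"x":-0.01,"y":-0.17,"z":0,"ax":0.01,"ay":-0.01,"az":0,"hand":-1},{"x":-0.01,"y":-0.25,"z":0.01,"ax":0.01,"ay":-0.01,"az":0,"hand":-1},{"x":-0.01,"y":-0.32,"z":0.06,"ax":0.01,"ay":-0.01,"az":0,"hand":-1},{"x":-0.01,"y":-0.37,"z":0.13,"ax":0.01,"ay":-0.01,"az":0,"hand":-1},{"x":-0.01,"y":-0.37,"z":0.13,"ax":0.01,"ay":-0.01,"az":0,"hand":-1}])

```text
t: 11.75
tcp_pos: [0.5697, -0.1497, 0.1482]
tool_rot: [-2.527, 0.007, 2.905]
force: [-0.8, 0.1, -0.4]
opening: -0.002
gripper_force: 0.0
```

```bash
python3 - <<'E'
from h import *
st(); flaps('5')
print('tile carton',w2c([.4255,-.254,.058]))
# compartments heights
q=np.vstack(CL)
for n,(sx,sy) in {'0 nl':(-1,1),'1 nr':(-1,-1),'2 fl':(1,1),'3 fr':(1,-1)}.items():
    m=(abs(q[:,0]-sx*38.5)<34)&(abs(q[:,1]-sy*53.5)<48)&(q[:,2]<90)
    k=q[m]; t=k[k[:,2]>50]; print(n,m.sum(),np.histogram(k[:,2],bins=[-5,9,16,30,50,58,68,90])[0], np.round(t.mean(0),0) if len(t) else '')
a=cv2.imread('pics/top5.png')[140:250,255:375]; cv2.imwrite('pics/v5.png',cv2.resize(a,None,fx=5,fy=5,interpolation=2))
E
```

```text
t 11.75 open -0.002 tip [   2.9 -122.9  141.6] z [ 0.01 -0.58 -0.82] F [-0.8  0.1 -0.4] J [-0.16  0.69  1.59 -0.73  1.04 -1.05] grip 0.0
top bins -10..150
far [  2   0   0   0   0   0   0   0   0   0   0   0   8 308  50   0]
near [ 12   1   0   0   0   0   0   0   0   0   0   0 145   2   0   0]
left [ 0  0  0  0  0  0  0  0  0  0  0  0 18  5  0  0]
right [  0   0   0   0   0   0   0   0   0   0   0   2 298   6   0   0]
side bins -10..150
far [  3   0   0   0   0   0   0   0   0   0   0   0   0 216   8   0]
near [  3   0   0   0   0   0   0   0   0   0   0   1 357   1   0   0]
left [  0   0   0   0   0   0   0   0   0   0   0   2 230  31   0   0]
right [  0   0   0   0   0   0   0   0   0   0   0   0  62 243   0   0]
tile carton [-112.9725365  -253.37364898   58.        ]Traceback (most recent call last):
  File "<stdin>", line 5, in <module>
NameError: name 'CL' is not defined. Did you mean: 'C'?
```

```bash
python3 - <<'E'
from h import *
Rv=rot(180); Rt=rot(49.7); t=w2c([.4255,-.254,0])
plan([((0,-90,180),Rv,-1),((-60,-170,180),rot(115),-.1),((t[0],t[1],130),Rt,-.1,1)])
E
```

```text
CALL 11 [{"x":0,"y":-0,"z":-0.03,"ax":-0.16,"ay":0,"az":-0,"hand":-1},{"x":0,"y":-0,"z":-0.07,"ax":-0.31,"ay":0,"az":-0,"hand":-1},{"x":0.01,"y":-0,"z":-0.1,"ax":-0.47,"ay":0.01,"az":-0,"hand":-1},{"x":0.01,"y":-0.01,"z":-0.13,"ax":-0.63,"ay":0.01,"az":-0,"hand":-1},{"x":0.01,"y":-0.01,"z":-0.16,"ax":-0.78,"ay":0.01,"az":-0,"hand":-1},{"x":0.03,"y":-0.03,"z":-0.14,"ax":-0.78,"ay":0.06,"az":0.15,"hand":-0.1},{"x":0.05,"y":-0.06,"z":-0.13,"ax":-0.78,"ay":0.11,"az":0.31,"hand":-0.1},{"x":0.08,"y":-0.08,"z":-0.11,"ax":-0.77,"ay":0.16,"az":0.47,"hand":-0.1},{"x":0.1,"y":-0.1,"z":-0.09,"ax":-0.76,"ay":0.21,"az":0.62,"hand":-0.1},{"x":0.12,"y":-0.13,"z":-0.08,"ax":-0.75,"ay":0.26,"az":0.78,"hand":-0.1},{"x":0.14,"y":-0.15,"z":-0.06,"ax":-0.74,"ay":0.3,"az":0.93,"hand":-0.1}]
CALL 6 [{"x":-0,"y":-0.04,"z":-0,"ax":0,"ay":0,"az":0.16,"hand":-0.1},{"x":-0.01,"y":-0.08,"z":-0,"ax":0,"ay":0,"az":0.32,"hand":-0.1},{"x":-0.01,"y":-0.12,"z":-0,"ax":0,"ay":0,"az":0.48,"hand":-0.1},{"x":-0.02,"y":-0.15,"z":0.02,"ax":0,"ay":0,"az":0.64,"hand":-0.1},{"x":-0.03,"y":-0.19,"z":0.04,"ax":0,"ay":0,"az":0.81,"hand":-0.1},{"x":-0.03,"y":-0.22,"z":0.05,"ax":0,"ay":0,"az":0.97,"hand":-0.1}]
CALL 7 [{"x":-0.03,"y":-0.02,"z":0.02,"ax":0,"ay":0,"az":0.16,"hand":-0.1},{"x":-0.06,"y":-0.04,"z":0.04,"ax":0,"ay":0,"az":0.32,"hand":-0.1},{"x":-0.09,"y":-0.06,"z":0.06,"ax":0,"ay":0,"az":0.48,"hand":-0.1},{"x":-0.12,"y":-0.09,"z":0.08,"ax":0,"ay":0,"az":0.64,"hand":-0.1},{"x":-0.15,"y":-0.11,"z":0.1,"ax":0,"ay":0,"az":0.8,"hand":-0.1},{"x":-0.18,"y":-0.13,"z":0.12,"ax":0,"ay":-0,"az":0.96,"hand":-0.1},{"x":-0.18,"y":-0.13,"z":0.12,"ax":0,"ay":-0,"az":0.96,"hand":-0.1}]
end tip [-113.3 -252.7  128.7]
```

>>> drive_tool(rows=[{"x":0,"y":0,"z":-0.03,"ax":-0.16,"ay":0,"az":0,"hand":-1},{"x":0,"y":0,"z":-0.07,"ax":-0.31,"ay":0,"az":0,"hand":-1},{"x":0.01,"y":0,"z":-0.1,"ax":-0.47,"ay":0.01,"az":0,"hand":-1},{"x":0.01,"y":-0.01,"z":-0.13,"ax":-0.63,"ay":0.01,"az":0,"hand":-1},{"x":0.01,"y":-0.01,"z":-0.16,"ax":-0.78,"ay":0.01,"az":0,"hand":-1},{"x":0.03,"y":-0.03,"z":-0.14,"ax":-0.78,"ay":0.06,"az":0.15,"hand":-0.1},{"x":0.05,"y":-0.06,"z":-0.13,"ax":-0.78,"ay":0.11,"az":0.31,"hand":-0.1},{"x":0.08,"y":-0.08,"z":-0.11,"ax":-0.77,"ay":0.16,"az":0.47,"hand":-0.1},{"x":0.1,"y":-0.1,"z":-0.09,"ax":-0.76,"ay":0.21,"az":0.62,"hand":-0.1},{"x":0.12,"y":-0.13,"z":-0.08,"ax":-0.75,"ay":0.26,"az":0.78,"hand":-0.1},{"x":0.14,"y":-0.15,"z":-0.06,"ax":-0.74,"ay":0.3,"az":0.93,"hand":-0.1}])

```text
t: 12.95
tcp_pos: [0.5244, -0.1623, 0.1875]
tool_rot: [3.14, 0.004, 2.151]
force: [0.2, -0.2, -0.6]
opening: 0.447
gripper_force: 0.0
```

>>> drive_tool(rows=[{"x":0,"y":-0.04,"z":0,"ax":0,"ay":0,"az":0.16,"hand":-0.1},{"x":-0.01,"y":-0.08,"z":0,"ax":0,"ay":0,"az":0.32,"hand":-0.1},{"x":-0.01,"y":-0.12,"z":0,"ax":0,"ay":0,"az":0.48,"hand":-0.1},{"x":-0.02,"y":-0.15,"z":0.02,"ax":0,"ay":0,"az":0.64,"hand":-0.1},{"x":-0.03,"y":-0.19,"z":0.04,"ax":0,"ay":0,"az":0.81,"hand":-0.1},{"x":-0.03,"y":-0.22,"z":0.05,"ax":0,"ay":0,"az":0.97,"hand":-0.1}])

```text
t: 13.55
tcp_pos: [0.4739, -0.2064, 0.1718]
tool_rot: [3.14, 0.001, 1.388]
force: [0.9, 0.1, 0.2]
opening: 0.449
gripper_force: 0.0
```

>>> drive_tool(rows=[{"x":-0.06,"y":-0.04,"z":0.04,"ax":0,"ay":0,"az":0.32,"hand":-0.1},{"x":-0.12,"y":-0.09,"z":0.08,"ax":0,"ay":0,"az":0.64,"hand":-0.1},{"x":-0.15,"y":-0.11,"z":0.1,"ax":0,"ay":0,"az":0.8,"hand":-0.1},{"x":-0.18,"y":-0.13,"z":0.12,"ax":0,"ay":0,"az":0.96,"hand":-0.1},{"x":-0.18,"y":-0.13,"z":0.12,"ax":0,"ay":0,"az":0.96,"hand":-0.1},{"x":-0.18,"y":-0.13,"z":0.12,"ax":0,"ay":0,"az":0.96,"hand":-0.1},{"x":-0.18,"y":-0.13,"z":0.12,"ax":0,"ay":0,"az":0.96,"hand":-0.1}])

```text
t: 14.25
tcp_pos: [0.4263, -0.2526, 0.136]
tool_rot: [3.139, -0.0, 0.642]
force: [0.3, -1.1, 0.3]
opening: 0.448
gripper_force: 0.0
```

```bash
cat > comp.py <<'E'
from h import *
def comp(q):
  for n,(sx,sy) in {'0 nl':(-1,1),'1 nr':(-1,-1),'2 fl':(1,1),'3 fr':(1,-1)}.items():
    m=(abs(q[:,0]-sx*38.5)<34)&(abs(q[:,1]-sy*53.5)<48)&(q[:,2]<90)
    k=q[m]; t=k[k[:,2]>52]; print(n,m.sum(),'z<9:',(k[:,2]<9).sum(),'z>52:',len(t), np.round(t.mean(0),0) if len(t) else '',np.round(t.std(0)) if len(t) else '')
E
python3 - <<'E'
from comp import *
st(); c=snap('6'); comp(c[0]); comp(c[1])
a=cv2.imread('pics/top6.png')[135:270,255:430]; cv2.imwrite('pics/v6.png',cv2.resize(a,None,fx=4.4,fy=4.4,interpolation=2))
Rt=rot(49.7)
for z in (36,): plan([(tuple(w2c([.4255,-.254,0])[:2])+(80,),Rt,-.1),(tuple(w2c([.4255,-.254,0])[:2])+(z,),Rt,-.1,1)],nd=3)
E
```

```text
t 14.25 open 0.448 tip [-112.5 -251.8  128. ] z [ 0. -0. -1.] F [ 0.3 -1.1  0.3] J [-0.76  0.52  1.85 -0.    0.77  0.17] grip 0.0
0 nl 715 z<9: 572 z>52: 37 [-29.  43.  61.] [8. 7. 3.]
1 nr 731 z<9: 571 z>52: 45 [-25. -52.  61.] [ 3. 10.  3.]
2 fl 736 z<9: 713 z>52: 1 [72. 51. 77.] [0. 0. 0.]
3 fr 750 z<9: 620 z>52: 38 [ 32. -64.  62.] [9. 4. 3.]
0 nl 286 z<9: 76 z>52: 62 [-26.  39.  59.] [8. 8. 4.]
1 nr 0 z<9: 0 z>52: 0  
2 fl 210 z<9: 208 z>52: 1 [ 70. 101.  76.] [0. 0. 0.]
3 fr 0 z<9: 0 z>52: 0  
CALL 3 [{"x":-0.005,"y":0.002,"z":0.16,"ax":0.004,"ay":0,"az":0.012,"hand":-0.1},{"x":-0.005,"y":0.001,"z":0.306,"ax":0.004,"ay":0,"az":0.012,"hand":-0.1},{"x":-0.005,"y":0.001,"z":0.306,"ax":0.004,"ay":0,"az":0.012,"hand":-0.1}]
end tip [-113.2 -253.4   36.1]
```

View pics/v6.png

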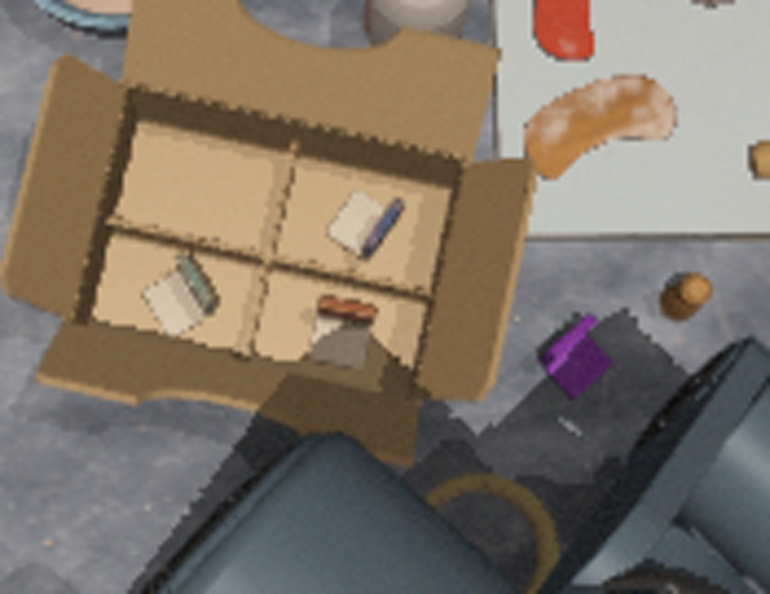

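Four flaps are back. The far left compartment (crop (200,190)) is empty and the other three hold tiles. Now I grasp the loose tile.

>>> drive_tool(rows=[{"x":-0.005,"y":0.002,"z":0.16,"ax":0.004,"ay":0,"az":0.012,"hand":-0.1},{"x":-0.005,"y":0.001,"z":0.24,"ax":0.004,"ay":0,"az":0.012,"hand":-0.1},{"x":-0.005,"y":0.001,"z":0.306,"ax":0.004,"ay":0,"az":0.012,"hand":-0.1},{"x":-0.005,"y":0.001,"z":0.306,"ax":0.004,"ay":0,"az":0.012,"hand":-0.1},{"x":-0.005,"y":0.001,"z":0.306,"ax":0.004,"ay":0,"az":0.012,"hand":-0.6},{"x":-0.005,"y":0.001,"z":0.306,"ax":0.004,"ay":0,"az":0.012,"hand":-0.8},{"x":-0.005,"y":0.001,"z":0.306,"ax":0.004,"ay":0,"az":0.012,"hand":-1},{"x":-0.005,"y":0.001,"z":0.306,"ax":0.004,"ay":0,"az":0.012,"hand":-1},{"x":-0.005,"y":0.001,"z":0.306,"ax":0.004,"ay":0,"az":0.012,"hand":-1}], squeeze=25)

```text
t: 15.25
tcp_pos: [0.4251, -0.2545, 0.0446]
tool_rot: [3.141, -0.0, 0.629]
force: [0.3, 0.4, 5.6]
opening: 0.065
gripper_force: 29.8
```

```bash
python3 - <<'E'
from h import *
st(); t=w2c(cur()[0]); Rt=rot(49.7)
plan([((t[0],t[1],100),Rt,-1,1)],nd=3)
E
```

```text
t 15.25 open 0.065 tip [-113.2 -254.    36.6] z [ 0. -0. -1.] F [0.3 0.4 5.6] J [-0.77  0.69  1.9  -0.    0.55  0.18] grip 29.83891189098358
CALL 3 [{"x":0,"y":0,"z":-0.106,"ax":0.001,"ay":-0,"az":-0.002,"hand":-1},{"x":0,"y":0,"z":-0.211,"ax":0.001,"ay":-0,"az":-0.004,"hand":-1},{"x":0,"y":0,"z":-0.211,"ax":0.001,"ay":-0,"az":-0.004,"hand":-1}]
end tip [-113.2 -253.9   99.9]
```

>>> drive_tool(rows=[{"x":0,"y":0,"z":-0.1,"ax":0,"ay":0,"az":0,"hand":-1},{"x":0,"y":0,"z":-0.2,"ax":0,"ay":0,"az":0,"hand":-1},{"x":0,"y":0,"z":-0.3,"ax":0,"ay":0,"az":0,"hand":-1},{"x":0,"y":0,"z":-0.3,"ax":0,"ay":0,"az":0,"hand":-1}])

```text
t: 15.65
tcp_pos: [0.4266, -0.2559, 0.1372]
tool_rot: [3.134, -0.001, 0.629]
force: [0.3, -0.5, 0.1]
opening: 0.065
gripper_force: 29.0
```

```bash
python3 - <<'E'
from h import *
st(); t=w2c(cur()[0])
plan([((t[0],t[1],225),rot(49.7),-1),((34,58,225),rot(0),-1,2)])
E
```

```text
t 15.65 open 0.065 tip [-111.4 -255.   129.2] z [ 0.01 -0.   -1.  ] F [ 0.3 -0.5  0.1] J [-0.77  0.52  1.85 -0.    0.77  0.18] grip 29.026868641376495
CALL 9 [{"x":0,"y":0,"z":-0.16,"ax":0,"ay":-0,"az":-0,"hand":-1},{"x":0,"y":0,"z":-0.32,"ax":0.01,"ay":-0,"az":-0,"hand":-1},{"x":0.14,"y":-0.04,"z":-0.32,"ax":0.01,"ay":-0,"az":0.13,"hand":-1},{"x":0.28,"y":-0.07,"z":-0.32,"ax":0.01,"ay":-0,"az":0.27,"hand":-1},{"x":0.42,"y":-0.11,"z":-0.32,"ax":0.01,"ay":-0,"az":0.41,"hand":-1},{"x":0.55,"y":-0.15,"z":-0.32,"ax":0.01,"ay":-0,"az":0.55,"hand":-1},{"x":0.69,"y":-0.19,"z":-0.32,"ax":0.01,"ay":-0,"az":0.69,"hand":-1},{"x":0.83,"y":-0.23,"z":-0.32,"ax":0.01,"ay":-0,"az":0.82,"hand":-1},{"x":0.97,"y":-0.27,"z":-0.32,"ax":0.01,"ay":-0,"az":0.96,"hand":-1}]
CALL 3 [{"x":0.08,"y":-0.12,"z":0,"ax":-0,"ay":-0,"az":0.14,"hand":-1},{"x":0.08,"y":-0.12,"z":0,"ax":-0,"ay":-0,"az":0.14,"hand":-1},{"x":0.08,"y":-0.12,"z":0,"ax":-0,"ay":-0,"az":0.14,"hand":-1}]
end tip [ 35.1  57.8 225.1]
```

>>> drive_tool(rows=[{"x":0,"y":0,"z":-0.16,"ax":0,"ay":0,"az":0,"hand":-1},{"x":0,"y":0,"z":-0.32,"ax":0.01,"ay":0,"az":0,"hand":-1},{"x":0,"y":0,"z":-0.32,"ax":0.01,"ay":0,"az":0,"hand":-1},{"x":0.14,"y":-0.04,"z":-0.32,"ax":0.01,"ay":0,"az":0.13,"hand":-1},{"x":0.28,"y":-0.07,"z":-0.32,"ax":0.01,"ay":0,"az":0.27,"hand":-1},{"x":0.42,"y":-0.11,"z":-0.32,"ax":0.01,"ay":0,"az":0.41,"hand":-1},{"x":0.55,"y":-0.15,"z":-0.32,"ax":0.01,"ay":0,"az":0.55,"hand":-1},{"x":0.69,"y":-0.19,"z":-0.32,"ax":0.01,"ay":0,"az":0.69,"hand":-1},{"x":0.83,"y":-0.23,"z":-0.32,"ax":0.01,"ay":0,"az":0.82,"hand":-1},{"x":0.97,"y":-0.27,"z":-0.32,"ax":0.01,"ay":0,"az":0.96,"hand":-1},{"x":0.97,"y":-0.27,"z":-0.32,"ax":0.01,"ay":0,"az":0.96,"hand":-1}])

```text
t: 16.75
tcp_pos: [0.6148, -0.0133, 0.2281]
tool_rot: [-3.132, 0.003, -0.122]
force: [-0.2, -0.1, -0.0]
opening: 0.058
gripper_force: 29.0
```

>>> drive_tool(rows=[{"x":0.08,"y":-0.12,"z":0,"ax":0,"ay":0,"az":0.14,"hand":-1},{"x":0.08,"y":-0.12,"z":0,"ax":0,"ay":0,"az":0.14,"hand":-1},{"x":0.08,"y":-0.12,"z":0,"ax":0,"ay":0,"az":0.14,"hand":-1},{"x":0.08,"y":-0.12,"z":0,"ax":0,"ay":0,"az":0.14,"hand":-1}])

```text
t: 17.15
tcp_pos: [0.6396, 0.0143, 0.2288]
tool_rot: [-3.135, 0.007, -0.235]
force: [-0.2, -0.0, -0.9]
opening: 0.06
gripper_force: 29.0
```

```bash
python3 - <<'E'
from h import *
st(); c=snap('7')
for q in c:
    m=(abs(q[:,0]-34)<35)&(abs(q[:,1]-50)<45)&(q[:,2]>182)&(q[:,2]<212); k=q[m]; print(m.sum(),np.round(np.percentile(k,[2,50,98],axis=0),0).tolist() if len(k) else '')
# tilt estimate
R0=rot(0)
plan([((34,58,120),R0,-1),((34,58,60),R0,-1),((34,58,46),R0,-1),((34,58,42),R0,-1,1)],nd=3)
a=cv2.imread('pics/side7.png')[80:240,250:430]; cv2.imwrite('pics/v7.png',cv2.resize(a,None,fx=3.7,fy=3.7,interpolation=2))
E
```

```text
t 17.15 open 0.06 tip [ 32.6  57.5 220.8] z [-0.01  0.01 -1.  ] F [-0.2 -0.  -0.9] J [-0.16  0.56  1.4   0.01  1.19  1.65] grip 28.975249528884888
56 [[18.0, 36.0, 185.0], [25.0, 44.0, 188.0], [39.0, 55.0, 196.0]]
235 [[17.0, 25.0, 185.0], [35.0, 51.0, 190.0], [52.0, 57.0, 211.0]]
CALL 8 [{"x":0.002,"y":-0,"z":0.113,"ax":-0.003,"ay":0.003,"az":-0,"hand":-1},{"x":0.004,"y":-0,"z":0.225,"ax":-0.006,"ay":0.005,"az":-0,"hand":-1},{"x":0.005,"y":-0,"z":0.338,"ax":-0.008,"ay":0.008,"az":-0.001,"hand":-1},{"x":0.006,"y":0,"z":0.438,"ax":-0.008,"ay":0.008,"az":-0.001,"hand":-1},{"x":0.007,"y":0.001,"z":0.538,"ax":-0.008,"ay":0.008,"az":-0.001,"hand":-1},{"x":0.007,"y":0.001,"z":0.585,"ax":-0.008,"ay":0.008,"az":-0.001,"hand":-1},{"x":0.007,"y":0.002,"z":0.598,"ax":-0.008,"ay":0.008,"az":-0.001,"hand":-1},{"x":0.007,"y":0.002,"z":0.598,"ax":-0.008,"ay":0.008,"az":-0.001,"hand":-1}]
end tip [34.  57.9 42. ]
```

View pics/v7.png

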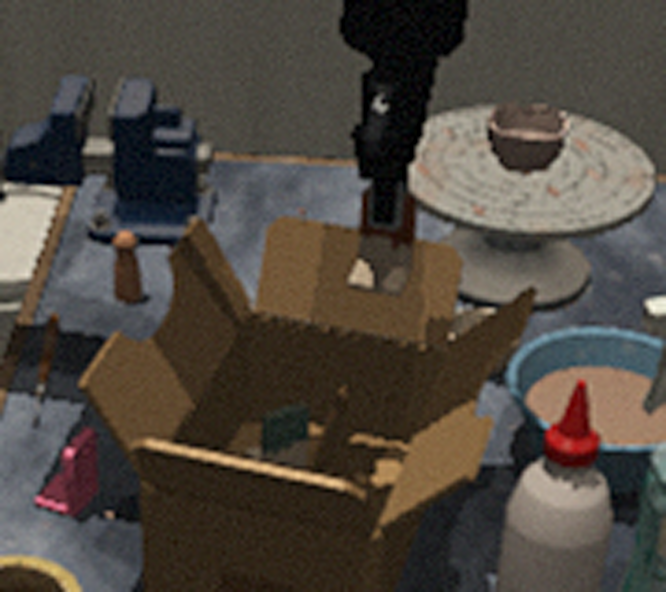

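The tile is held upright at crop (385,250) over the far-left compartment. Lowering it.

>>> drive_tool(rows=[{"x":0.003,"y":0,"z":0.15,"ax":-0.004,"ay":0.004,"az":0,"hand":-1},{"x":0.005,"y":0,"z":0.3,"ax":-0.008,"ay":0.008,"az":0,"hand":-1},{"x":0.006,"y":0,"z":0.42,"ax":-0.008,"ay":0.008,"az":0,"hand":-1},{"x":0.007,"y":0,"z":0.52,"ax":-0.008,"ay":0.008,"az":0,"hand":-1},{"x":0.007,"y":0,"z":0.57,"ax":-0.008,"ay":0.008,"az":0,"hand":-1},{"x":0.007,"y":0,"z":0.585,"ax":-0.008,"ay":0.008,"az":0,"hand":-1},{"x":0.007,"y":0,"z":0.595,"ax":-0.008,"ay":0.008,"az":0,"hand":-1},{"x":0.007,"y":0,"z":0.595,"ax":-0.008,"ay":0.008,"az":0,"hand":-1}])

```text
t: 18.05
tcp_pos: [0.6434, 0.0157, 0.0525]
tool_rot: [-3.141, -0.004, -0.236]
force: [-0.2, 0.2, -0.0]
opening: 0.059
gripper_force: 29.0
```

```bash
python3 - <<'E'
from h import *
st()
E
```

```text
t 18.05 open 0.059 tip [36.  59.7 44.5] z [ 0.  0. -1.] F [-0.2  0.2 -0. ] J [-0.15  0.79  1.51  0.    0.83  1.66] grip 29.00861620903015
```

Lower by 3 mm, release, and rise.

>>> drive_tool(rows=[{"x":0,"y":0,"z":0.008,"ax":0,"ay":0,"az":0,"hand":-1},{"x":0,"y":0,"z":0.01,"ax":0,"ay":0,"az":0,"hand":-1},{"x":0,"y":0,"z":0.01,"ax":0,"ay":0,"az":0,"hand":-1}])

```text
t: 18.35
tcp_pos: [0.6434, 0.016, 0.0497]
tool_rot: [-3.141, -0.004, -0.235]
force: [-0.9, 0.7, 4.9]
opening: 0.063
gripper_force: 29.6
```

>>> drive_tool(rows=[{"x":0,"y":0,"z":0,"ax":0,"ay":0,"az":0,"hand":-0.85},{"x":0,"y":0,"z":0,"ax":0,"ay":0,"az":0,"hand":-0.7},{"x":0,"y":0,"z":0,"ax":0,"ay":0,"az":0,"hand":-0.6},{"x":0,"y":0,"z":-0.05,"ax":0,"ay":0,"az":0,"hand":-0.6},{"x":0,"y":0,"z":-0.12,"ax":0,"ay":0,"az":0,"hand":-0.6},{"x":0,"y":0,"z":-0.26,"ax":0,"ay":0,"az":0,"hand":-0.6},{"x":0,"y":0,"z":-0.42,"ax":0,"ay":0,"az":0,"hand":-1},{"x":0,"y":0,"z":-0.53,"ax":0,"ay":0,"az":0,"hand":-1},{"x":0,"y":0,"z":-0.53,"ax":0,"ay":0,"az":0,"hand":-1}])

```text
t: 19.25
tcp_pos: [0.6459, 0.0156, 0.2147]
tool_rot: [-3.14, -0.015, -0.235]
force: [-0.1, -0.6, 0.4]
opening: 0.001
gripper_force: 0.0
```

```bash
python3 - <<'E'
from comp import *
st(); c=snap('8'); comp(c[0]); comp(c[1])
R0=rot(0)
plan([((34,150,205),R0,-1),((0,185,205),R0,-1)])
print(1);plan([((0,-185,205),R0,-1)])
E
```

```text
t 19.25 open 0.001 tip [ 38.5  60.2 206.7] z [ 0.02  0.   -1.  ] F [-0.1 -0.6  0.4] J [-0.15  0.58  1.41  0.    1.14  1.66] grip 0.0
0 nl 92 z<9: 89 z>52: 0  
1 nr 725 z<9: 570 z>52: 40 [-25. -52.  62.] [ 2. 10.  3.]
2 fl 205 z<9: 187 z>52: 12 [47. 60. 62.] [3. 2. 3.]
3 fr 747 z<9: 612 z>52: 38 [ 31. -64.  61.] [10.  4.  2.]
0 nl 291 z<9: 79 z>52: 64 [-29.  41.  60.] [14. 10.  6.]
1 nr 0 z<9: 0 z>52: 0  
2 fl 317 z<9: 63 z>52: 61 [39. 57. 59.] [10.  3.  3.]
3 fr 3 z<9: 0 z>52: 0  
CALL 4 [{"x":-0,"y":-0.15,"z":-0.01,"ax":-0,"ay":-0,"az":0,"hand":-1},{"x":-0,"y":-0.3,"z":-0.01,"ax":-0,"ay":-0.01,"az":0,"hand":-1},{"x":-0.06,"y":-0.36,"z":-0.01,"ax":-0,"ay":-0.01,"az":0,"hand":-1},{"x":-0.12,"y":-0.42,"z":-0.01,"ax":-0,"ay":-0.01,"az":0,"hand":-1}]
end tip [ -1.2 185.8 204. ]
1
CALL 6 [{"x":-0.02,"y":0.14,"z":-0,"ax":-0,"ay":-0,"az":0,"hand":-1},{"x":-0.04,"y":0.27,"z":-0,"ax":-0,"ay":-0,"az":0,"hand":-1},{"x":-0.06,"y":0.41,"z":-0.01,"ax":-0,"ay":-0,"az":0,"hand":-1},{"x":-0.08,"y":0.54,"z":-0.01,"ax":-0,"ay":-0,"az":0,"hand":-1},{"x":-0.1,"y":0.68,"z":-0.01,"ax":-0,"ay":-0,"az":0,"hand":-1},{"x":-0.12,"y":0.82,"z":-0.01,"ax":-0,"ay":-0.01,"az":0,"hand":-1}]
end tip [  -1.1 -186.2  203.7]
```

>>> drive_tool(rows=[{"x":0,"y":-0.15,"z":-0.01,"ax":0,"ay":0,"az":0,"hand":-1},{"x":0,"y":-0.3,"z":-0.01,"ax":0,"ay":-0.01,"az":0,"hand":-1},{"x":-0.06,"y":-0.36,"z":-0.01,"ax":0,"ay":-0.01,"az":0,"hand":-1},{"x":-0.12,"y":-0.42,"z":-0.01,"ax":0,"ay":-0.01,"az":0,"hand":-1},{"x":-0.12,"y":-0.42,"z":-0.01,"ax":0,"ay":-0.01,"az":0,"hand":-1}])

```text
t: 19.85
tcp_pos: [0.6328, 0.1499, 0.2079]
tool_rot: [3.141, 0.013, -0.232]
force: [-1.3, -0.6, -0.9]
opening: 0.0
gripper_force: 0.0
```

```bash
python3 - <<'E'
from h import *
st(); R0=rot(0); H=lambda u,w:(0,107.5-u,96.5+w)
plan([(H(-75,45),R0,-1),(H(0,45),R0,-1),(H(20,44),R0,-1),(H(35,35),R0,-1),(H(45,20),R0,-1),(H(45,3.5),R0,-1,1),(H(45,100),R0,-1)],step=.045)
E
```

```text
t 19.85 open 0.0 tip [ -5.8 187.8 199.9] z [-0.01 -0.   -1.  ] F [-1.3 -0.6 -0.9] J [0.06 0.6  1.39 0.   1.17 1.86] grip 0.0
CALL 12 [{"x":0.01,"y":0.01,"z":0.1,"ax":0,"ay":0.01,"az":0,"hand":-1},{"x":0.02,"y":0.02,"z":0.19,"ax":0,"ay":0.02,"az":0.01,"hand":-1},{"x":0.02,"y":0.14,"z":0.19,"ax":0,"ay":0.02,"az":0.01,"hand":-1},{"x":0.02,"y":0.27,"z":0.19,"ax":0,"ay":0.02,"az":0.01,"hand":-1},{"x":0.02,"y":0.33,"z":0.2,"ax":0,"ay":0.02,"az":0.01,"hand":-1},{"x":0.02,"y":0.38,"z":0.23,"ax":0,"ay":0.02,"az":0.01,"hand":-1},{"x":0.02,"y":0.42,"z":0.28,"ax":0,"ay":0.02,"az":0.01,"hand":-1},{"x":0.02,"y":0.42,"z":0.33,"ax":0,"ay":0.02,"az":0.01,"hand":-1},{"x":0.02,"y":0.42,"z":0.33,"ax":0,"ay":0.02,"az":0.01,"hand":-1},{"x":0.02,"y":0.42,"z":0.23,"ax":0,"ay":0.02,"az":0.01,"hand":-1},{"x":0.02,"y":0.42,"z":0.12,"ax":0,"ay":0.02,"az":0.01,"hand":-1},{"x":0.02,"y":0.42,"z":0.01,"ax":0,"ay":0.02,"az":0.01,"hand":-1}]
end tip [  0.8  61.8 196.8]
```

>>> drive_tool(rows=[{"x":0.01,"y":0.01,"z":0.1,"ax":0,"ay":0.01,"az":0,"hand":-1},{"x":0.02,"y":0.02,"z":0.19,"ax":0,"ay":0.02,"az":0.01,"hand":-1},{"x":0.02,"y":0.14,"z":0.19,"ax":0,"ay":0.02,"az":0.01,"hand":-1},{"x":0.02,"y":0.27,"z":0.19,"ax":0,"ay":0.02,"az":0.01,"hand":-1},{"x":0.02,"y":0.33,"z":0.2,"ax":0,"ay":0.02,"az":0.01,"hand":-1},{"x":0.02,"y":0.38,"z":0.23,"ax":0,"ay":0.02,"az":0.01,"hand":-1},{"x":0.02,"y":0.42,"z":0.28,"ax":0,"ay":0.02,"az":0.01,"hand":-1},{"x":0.02,"y":0.42,"z":0.33,"ax":0,"ay":0.02,"az":0.01,"hand":-1},{"x":0.02,"y":0.42,"z":0.33,"ax":0,"ay":0.02,"az":0.01,"hand":-1}])

```text
t: 20.75
tcp_pos: [0.6105, 0.023, 0.1085]
tool_rot: [-3.141, -0.004, -0.244]
force: [-1.1, -0.6, -0.5]
opening: -0.002
gripper_force: 0.0
```

```bash
python3 - <<'E'
from h import *
st(); flaps('9')
E
```

```text
t 20.75 open -0.002 tip [  2.3  59.2 100.5] z [ 0.  0. -1.] F [-1.1 -0.6 -0.5] J [-0.15  0.68  1.58  0.    0.88  1.67] grip 0.0
top bins -10..150
far [ 11   2   0   0   0   0   0   0   0   0   0   0   0 371  48   0]
near [ 15   0   0   0   0   0   0   0   0   0   0   0 138   1   0   0]
left [0 0 0 0 0 0 0 0 0 0 0 0 0 0 0 0]
right [  0   0   0   0   0   0   0   0   0   0   0   3 337   5   0   0]
side bins -10..150
far [148  10   9   3   0   0   0   0   0   0   0   0   0 214  11   0]
near [132   1   0   0   0   0   0   0   0   0   0   1 369   0   0   0]
left [ 52 284   0   0   0   0   0   0   0   0   0   0   0   0   0   0]
right [  0   0   0   0   0   0   0   0   0   0   0   0  69 239   0   0]
```

```bash
python3 - <<'E'
from h import *
R0=rot(0); H=lambda u,w:(0,-107.5+u,96.5+w)
plan([((0,40,195),R0,-1),((0,-150,195),R0,-1),((0,-188,170),R0,-1,1),(H(-75,45),R0,-1),(H(0,45),R0,-1),(H(20,44),R0,-1),(H(35,35),R0,-1),(H(45,20),R0,-1),(H(45,3),R0,-1,1)],step=.048)
E
```

```text
CALL 12 [{"x":-0,"y":0.03,"z":-0.15,"ax":-0,"ay":-0.01,"az":-0,"hand":-1},{"x":-0.01,"y":0.07,"z":-0.31,"ax":-0,"ay":-0.01,"az":-0.01,"hand":-1},{"x":-0.01,"y":0.22,"z":-0.31,"ax":-0,"ay":-0.01,"az":-0.01,"hand":-1},{"x":-0.01,"y":0.38,"z":-0.31,"ax":-0,"ay":-0.01,"az":-0.01,"hand":-1},{"x":-0.01,"y":0.54,"z":-0.31,"ax":-0,"ay":-0.01,"az":-0.01,"hand":-1},{"x":-0,"y":0.7,"z":-0.31,"ax":-0,"ay":-0.01,"az":-0.01,"hand":-1},{"x":-0,"y":0.83,"z":-0.23,"ax":-0,"ay":-0.01,"az":-0.01,"hand":-1},{"x":-0,"y":0.83,"z":-0.23,"ax":-0,"ay":-0.01,"az":-0.01,"hand":-1},{"x":-0.01,"y":0.81,"z":-0.13,"ax":-0,"ay":-0.01,"az":-0.01,"hand":-1},{"x":-0.01,"y":0.68,"z":-0.13,"ax":-0,"ay":-0.01,"az":-0.01,"hand":-1},{"x":-0.01,"y":0.56,"z":-0.13,"ax":-0,"ay":-0.01,"az":-0.01,"hand":-1},{"x":-0.01,"y":0.49,"z":-0.13,"ax":-0,"ay":-0.01,"az":-0.01,"hand":-1}]
CALL 4 [{"x":0,"y":-0.05,"z":0.03,"ax":-0,"ay":-0,"az":0,"hand":-1},{"x":0,"y":-0.08,"z":0.08,"ax":-0,"ay":-0,"az":0,"hand":-1},{"x":0,"y":-0.08,"z":0.14,"ax":-0,"ay":-0,"az":0,"hand":-1},{"x":0,"y":-0.08,"z":0.14,"ax":-0,"ay":-0,"az":0,"hand":-1}]
end tip [ -0.6 -63.   99.4]
```

>>> drive_tool(rows=[{"x":0,"y":0.03,"z":-0.15,"ax":0,"ay":-0.01,"az":0,"hand":-1},{"x":-0.01,"y":0.07,"z":-0.31,"ax":0,"ay":-0.01,"az":-0.01,"hand":-1},{"x":-0.01,"y":0.22,"z":-0.31,"ax":0,"ay":-0.01,"az":-0.01,"hand":-1},{"x":-0.01,"y":0.38,"z":-0.31,"ax":0,"ay":-0.01,"az":-0.01,"hand":-1},{"x":-0.01,"y":0.54,"z":-0.31,"ax":0,"ay":-0.01,"az":-0.01,"hand":-1},{"x":0,"y":0.7,"z":-0.31,"ax":0,"ay":-0.01,"az":-0.01,"hand":-1},{"x":0,"y":0.83,"z":-0.23,"ax":0,"ay":-0.01,"az":-0.01,"hand":-1},{"x":0,"y":0.83,"z":-0.23,"ax":0,"ay":-0.01,"az":-0.01,"hand":-1},{"x":-0.01,"y":0.81,"z":-0.13,"ax":0,"ay":-0.01,"az":-0.01,"hand":-1},{"x":-0.01,"y":0.68,"z":-0.13,"ax":0,"ay":-0.01,"az":-0.01,"hand":-1},{"x":-0.01,"y":0.56,"z":-0.13,"ax":0,"ay":-0.01,"az":-0.01,"hand":-1},{"x":-0.01,"y":0.49,"z":-0.13,"ax":0,"ay":-0.01,"az":-0.01,"hand":-1}])

```text
t: 22.05
tcp_pos: [0.5743, -0.1153, 0.1506]
tool_rot: [-3.14, -0.002, -0.233]
force: [-1.0, -0.4, -0.8]
opening: -0.0
gripper_force: 0.1
```

>>> drive_tool(rows=[{"x":0,"y":-0.05,"z":0.03,"ax":0,"ay":0,"az":0,"hand":-1},{"x":0,"y":-0.08,"z":0.08,"ax":0,"ay":0,"az":0,"hand":-1},{"x":0,"y":-0.08,"z":0.14,"ax":0,"ay":0,"az":0,"hand":-1},{"x":0,"y":-0.08,"z":0.14,"ax":0,"ay":0,"az":0,"hand":-1},{"x":0,"y":-0.08,"z":0.14,"ax":0,"ay":0,"az":0,"hand":-1}])

```text
t: 22.55
tcp_pos: [0.5796, -0.0948, 0.108]
tool_rot: [-3.141, -0.002, -0.235]
force: [-0.4, -0.4, 0.8]
opening: 0.003
gripper_force: 0.0
```

```bash
python3 - <<'E'
from h import *
st(); flaps('10')
R0=rot(0)
plan([((0,-40,195),R0,-1),((-120,40,195),R0,-1),((-155,50,175),R0,-1,1)],step=.048)
E
```

```text
t 22.55 open 0.003 tip [ -0.3 -62.6 100. ] z [ 0.  0. -1.] F [-0.4 -0.4  0.8] J [-0.35  0.65  1.64  0.    0.85  1.45] grip 0.0
top bins -10..150
far [254  13   0   0   0   0   0   0   0   0   0   0   1 385  68   0]
near [247  20   0   0   0   0   0   0   0   0   0   0 140   0   0   0]
left [120 377   2   0   0   0   0   0   0   0   0   0   0   0   0   0]
right [0 0 0 0 0 0 0 0 0 0 0 0 0 0 0 0]
side bins -10..150
far [393  10   5   0   0   0   0   0   0   0   0   0   0 221  11   0]
near [228   5   0   0   0   0   0   0   0   0   0   1 357   0   0   0]
left [ 21 178   0   0   0   0   0   0   0   0   0   0   0   0   0   0]
right [ 40 354   0   0   0   0   0   0   0   0   0   0   0   0   0   0]
CALL 9 [{"x":0,"y":-0.03,"z":-0.11,"ax":-0,"ay":-0,"az":0,"hand":-1},{"x":0,"y":-0.05,"z":-0.21,"ax":-0,"ay":-0,"az":0,"hand":-1},{"x":0,"y":-0.08,"z":-0.32,"ax":-0,"ay":-0,"az":0,"hand":-1},{"x":-0.1,"y":-0.14,"z":-0.32,"ax":-0,"ay":-0,"az":0,"hand":-1},{"x":-0.2,"y":-0.21,"z":-0.32,"ax":-0,"ay":-0,"az":0,"hand":-1},{"x":-0.3,"y":-0.28,"z":-0.32,"ax":-0,"ay":-0,"az":0,"hand":-1},{"x":-0.4,"y":-0.34,"z":-0.32,"ax":-0,"ay":-0,"az":0,"hand":-1},{"x":-0.51,"y":-0.38,"z":-0.25,"ax":-0,"ay":-0,"az":0,"hand":-1},{"x":-0.51,"y":-0.38,"z":-0.25,"ax":-0,"ay":-0,"az":0,"hand":-1}]
end tip [-153.5   50.8  175. ]
```

>>> drive_tool(rows=[{"x":0,"y":-0.03,"z":-0.15,"ax":0,"ay":0,"az":0,"hand":-1},{"x":0,"y":-0.08,"z":-0.32,"ax":0,"ay":0,"az":0,"hand":-1},{"x":0,"y":-0.08,"z":-0.32,"ax":0,"ay":0,"az":0,"hand":-1},{"x":-0.1,"y":-0.16,"z":-0.32,"ax":0,"ay":0,"az":0,"hand":-1},{"x":-0.2,"y":-0.25,"z":-0.32,"ax":0,"ay":0,"az":0,"hand":-1},{"x":-0.3,"y":-0.33,"z":-0.32,"ax":0,"ay":0,"az":0,"hand":-1},{"x":-0.4,"y":-0.4,"z":-0.32,"ax":0,"ay":0,"az":0,"hand":-1},{"x":-0.51,"y":-0.42,"z":-0.28,"ax":0,"ay":0,"az":0,"hand":-1},{"x":-0.51,"y":-0.42,"z":-0.25,"ax":0,"ay":0,"az":0,"hand":-1},{"x":-0.51,"y":-0.42,"z":-0.25,"ax":0,"ay":0,"az":0,"hand":-1}])

```text
t: 23.65
tcp_pos: [0.4586, 0.063, 0.1821]
tool_rot: [-3.141, 0.0, -0.235]
force: [-0.8, -0.6, -0.7]
opening: -0.001
gripper_force: 0.0
```

```bash
python3 - <<'E'
from h import *
st(); R0=rot(0); H=lambda u,w:(-80+u,62,101.5+w)
plan([(H(-75,45),R0,-1),(H(0,45),R0,-1),(H(20,44),R0,-1),(H(38,35),R0,-1),(H(48,20),R0,-1),(H(48,3.5),R0,-1,1)],step=.045)
E
```

```text
t 23.65 open -0.001 tip [-154.8   62.6  174.1] z [-0.  0. -1.] F [-0.8 -0.6 -0.7] J [-0.11  0.4   1.89  0.    0.85  1.7 ] grip 0.0
CALL 8 [{"x":-0,"y":0,"z":0.09,"ax":-0,"ay":0,"az":0,"hand":-1},{"x":0.12,"y":0,"z":0.09,"ax":-0,"ay":0,"az":0,"hand":-1},{"x":0.25,"y":0,"z":0.09,"ax":-0,"ay":0,"az":0,"hand":-1},{"x":0.32,"y":0,"z":0.1,"ax":-0,"ay":0,"az":0,"hand":-1},{"x":0.38,"y":0,"z":0.13,"ax":-0,"ay":0,"az":0,"hand":-1},{"x":0.41,"y":0,"z":0.18,"ax":-0,"ay":0,"az":0,"hand":-1},{"x":0.41,"y":0,"z":0.23,"ax":-0,"ay":0,"az":0,"hand":-1},{"x":0.41,"y":0,"z":0.23,"ax":-0,"ay":0,"az":0,"hand":-1}]
end tip [-31.8  62.8 105. ]
```

>>> drive_tool(rows=[{"x":0,"y":0,"z":0.09,"ax":0,"ay":0,"az":0,"hand":-1},{"x":0.12,"y":0,"z":0.09,"ax":0,"ay":0,"az":0,"hand":-1},{"x":0.25,"y":0,"z":0.09,"ax":0,"ay":0,"az":0,"hand":-1},{"x":0.32,"y":0,"z":0.1,"ax":0,"ay":0,"az":0,"hand":-1},{"x":0.38,"y":0,"z":0.13,"ax":0,"ay":0,"az":0,"hand":-1},{"x":0.41,"y":0,"z":0.18,"ax":0,"ay":0,"az":0,"hand":-1},{"x":0.41,"y":0,"z":0.23,"ax":0,"ay":0,"az":0,"hand":-1},{"x":0.41,"y":0,"z":0.23,"ax":0,"ay":0,"az":0,"hand":-1}])

```text
t: 24.45
tcp_pos: [0.5816, 0.0327, 0.1132]
tool_rot: [-3.141, -0.003, -0.237]
force: [-0.2, 0.3, 1.0]
opening: -0.003
gripper_force: 0.0
```

```bash
python3 - <<'E'
from h import *
st(); flaps('11'); 
q=np.vstack([w2c(cloud(c,np.load(f'{c}0.npy')).reshape(-1,3)) for c in('top','side')])
for x in range(100,280,20):
    m=(abs(q[:,0]-x)<10)&(abs(q[:,1]-62)<50); print(x,m.sum(),np.round(np.nanpercentile(q[m,2],99)))
R0=rot(0)
plan([((-25,62,200),R0,-1),((150,62,200),R0,-1),((168,62,175),R0,-1,1)],step=.048)
E
```

```text
t 24.45 open -0.003 tip [-28.1  61.9 105.2] z [ 0.  0. -1.] F [-0.2  0.3  1. ] J [-0.14  0.64  1.65  0.    0.85  1.67] grip 0.0
top bins -10..150
far [242  18   0   0   0   0   0   0   0   0   0   0   9 449  48   0]
near [ 77 216   1   0   0   0   0   0   0   0   0   0   0   0   0   0]
left [0 2 0 0 0 0 0 0 0 0 0 0 0 0 0 0]
right [101 378  48   0   0   0   0   0   0   0   0   0   0   0   0   0]
side bins -10..150
far [400   1   0   0   0   0   0   0   0   0   0   0   0 222   8   0]
near [ 33 285  14  18   7   1   0   0   0   0   0   0   0   0   0   0]
left [ 27 263  30  25  15   1   1   0   0   0   0   0   0   0   0   0]
right [ 16 368  18   0   0   0   0   0   0   0   0   0   0   0   0   0]
100 259 4.0
120 426 65.0
140 376 66.0
160 282 65.0
180 245 65.0
200 319 67.0
220 470 65.0
240 227 68.0
260 191 63.0
CALL 8 [{"x":0.01,"y":0,"z":-0.16,"ax":-0,"ay":-0,"az":-0,"hand":-1},{"x":0.02,"y":0,"z":-0.31,"ax":-0,"ay":-0,"az":-0,"hand":-1},{"x":0.16,"y":0,"z":-0.31,"ax":-0,"ay":-0,"az":-0,"hand":-1},{"x":0.31,"y":0,"z":-0.31,"ax":-0,"ay":-0,"az":-0,"hand":-1},{"x":0.45,"y":0,"z":-0.31,"ax":-0,"ay":-0,"az":-0,"hand":-1},{"x":0.6,"y":0,"z":-0.31,"ax":-0,"ay":-0,"az":-0,"hand":-1},{"x":0.66,"y":0,"z":-0.23,"ax":-0,"ay":-0,"az":-0,"hand":-1},{"x":0.66,"y":0,"z":-0.23,"ax":-0,"ay":-0,"az":-0,"hand":-1}]
end tip [168.2  62.  175.4]
```

>>> drive_tool(rows=[{"x":0.01,"y":0,"z":-0.16,"ax":0,"ay":0,"az":0,"hand":-1},{"x":0.02,"y":0,"z":-0.31,"ax":0,"ay":0,"az":0,"hand":-1},{"x":0.16,"y":0,"z":-0.31,"ax":0,"ay":0,"az":0,"hand":-1},{"x":0.31,"y":0,"z":-0.31,"ax":0,"ay":0,"az":0,"hand":-1},{"x":0.45,"y":0,"z":-0.31,"ax":0,"ay":0,"az":0,"hand":-1},{"x":0.6,"y":0,"z":-0.31,"ax":0,"ay":0,"az":0,"hand":-1},{"x":0.66,"y":0,"z":-0.28,"ax":0,"ay":0,"az":0,"hand":-1},{"x":0.66,"y":0,"z":-0.23,"ax":0,"ay":0,"az":0,"hand":-1},{"x":0.66,"y":0,"z":-0.23,"ax":0,"ay":0,"az":0,"hand":-1}])

```text
t: 25.45
tcp_pos: [0.7692, -0.0118, 0.18]
tool_rot: [-3.141, 0.006, -0.236]
force: [-0.6, 0.8, -0.8]
opening: -0.002
gripper_force: 0.0
```

```bash
python3 - <<'E'
from h import *
st(); R0=rot(0); H=lambda u,w:(80-u,62,101.5+w)
plan([(H(-88,43),R0,-1),(H(0,45),R0,-1),(H(20,44),R0,-1),(H(38,35),R0,-1),(H(48,20),R0,-1),(H(48,3),R0,-1,1)],step=.045)
E
```

```text
t 25.45 open -0.002 tip [164.6  62.4 172. ] z [-0.01  0.   -1.  ] F [-0.6  0.8 -0.8] J [-0.16  0.79  1.06  0.    1.29  1.65] grip 0.0
CALL 8 [{"x":0.01,"y":0,"z":0.09,"ax":-0,"ay":0.01,"az":0,"hand":-1},{"x":-0.14,"y":0,"z":0.09,"ax":-0,"ay":0.01,"az":0,"hand":-1},{"x":-0.28,"y":0,"z":0.09,"ax":-0,"ay":0.01,"az":0,"hand":-1},{"x":-0.35,"y":0,"z":0.09,"ax":-0,"ay":0.01,"az":0,"hand":-1},{"x":-0.41,"y":0,"z":0.12,"ax":-0,"ay":0.01,"az":0,"hand":-1},{"x":-0.44,"y":0,"z":0.17,"ax":-0,"ay":0.01,"az":0,"hand":-1},{"x":-0.44,"y":0,"z":0.23,"ax":-0,"ay":0.01,"az":0,"hand":-1},{"x":-0.44,"y":0,"z":0.23,"ax":-0,"ay":0.01,"az":0,"hand":-1}]
end tip [ 32.3  62.4 103.8]
```

>>> drive_tool(rows=[{"x":0.01,"y":0,"z":0.09,"ax":0,"ay":0.01,"az":0,"hand":-1},{"x":-0.14,"y":0,"z":0.09,"ax":0,"ay":0.01,"az":0,"hand":-1},{"x":-0.28,"y":0,"z":0.09,"ax":0,"ay":0.01,"az":0,"hand":-1},{"x":-0.35,"y":0,"z":0.09,"ax":0,"ay":0.01,"az":0,"hand":-1},{"x":-0.41,"y":0,"z":0.12,"ax":0,"ay":0.01,"az":0,"hand":-1},{"x":-0.44,"y":0,"z":0.17,"ax":0,"ay":0.01,"az":0,"hand":-1},{"x":-0.44,"y":0,"z":0.23,"ax":0,"ay":0.01,"az":0,"hand":-1},{"x":-0.44,"y":0,"z":0.23,"ax":0,"ay":0.01,"az":0,"hand":-1}])

```text
t: 26.25
tcp_pos: [0.6405, 0.0197, 0.1132]
tool_rot: [-3.141, -0.004, -0.235]
force: [-0.7, 0.5, -0.2]
opening: 0.001
gripper_force: 0.0
```

```bash
python3 - <<'E'
from h import *
st()
E
```

```text
t 26.25 open 0.001 tip [ 32.2  62.9 105.2] z [ 0.  0. -1.] F [-0.7  0.5 -0.2] J [-0.14  0.7   1.5   0.    0.94  1.66] grip 0.0
```

>>> drive_tool(rows=[{"x":0,"y":0,"z":-0.15,"ax":0,"ay":0,"az":0,"hand":-1},{"x":0,"y":0,"z":-0.3,"ax":0,"ay":0,"az":0,"hand":-1},{"x":0,"y":0,"z":-0.45,"ax":0,"ay":0,"az":0,"hand":-1},{"x":-0.15,"y":-0.15,"z":-0.45,"ax":0,"ay":0,"az":0,"hand":-1},{"x":-0.25,"y":-0.3,"z":-0.45,"ax":0,"ay":0,"az":0,"hand":-1},{"x":-0.35,"y":-0.45,"z":-0.45,"ax":0,"ay":0,"az":0,"hand":-1},{"x":-0.45,"y":-0.6,"z":-0.45,"ax":0,"ay":0,"az":0,"hand":-1},{"x":-0.45,"y":-0.6,"z":-0.45,"ax":0,"ay":0,"az":0,"hand":-1},{"x":-0.45,"y":-0.6,"z":-0.45,"ax":0,"ay":0,"az":0,"hand":-1}])

```text
t: 27.15
tcp_pos: [0.5505, 0.2289, 0.2494]
tool_rot: [-3.14, -0.009, -0.23]
force: [-0.5, 0.6, -0.6]
opening: 0.004
gripper_force: 0.0
```

```bash
python3 - <<'E'
from h import *
st(); flaps('12')
for c in('top','side'):
    q=w2c(cloud(c,np.load(f'{c}12.npy')).reshape(-1,3))
    for lo,hi in ((-75,-55),(-50,-30),(-25,-5),(5,25),(30,50),(55,75)):
        m=(q[:,0]>lo)&(q[:,0]<hi)&(abs(q[:,1])>52)&(abs(q[:,1])<100)&(q[:,2]>80)&(q[:,2]<150); print(c,lo,m.sum(),np.round(np.percentile(q[m,2],[10,50,90]),1))
    m=(abs(q[:,0])<12)&(abs(q[:,1])>36)&(abs(q[:,1])<44)&(q[:,2]>70)&(q[:,2]<150);print('inner edges z',m.sum(),np.round(np.percentile(q[m,2],[10,50,90]),1))
a=cv2.imread('pics/top12.png')[115:275,215:425]; cv2.imwrite('pics/v12.png',cv2.resize(a,None,fx=3.7,fy=3.7,interpolation=2))
E
```

```text
t 27.15 open 0.004 tip [-104.1  245.4  241.4] z [ 0.01  0.   -1.  ] F [-0.5  0.6 -0.6] J [ 0.21  0.47  1.5  -0.    1.16  2.01] grip 0.0
top bins -10..150
far [158 409   2   0   0   0   0   0   0   0   0   0   0   0   0   0]
near [147 431   2   0   0   0   0   0   0   0   0   0   0   0   0   0]
left [  3 437  86   1   0   0   0   0   0   0   0   0   0   0   0   0]
right [  3 433  94   0   0   0   0   0   0   0   0   0   0   0   0   0]
side bins -10..150
far [ 40 353   0   0   0   0   0   0   0   0   0   0   0   0   0   0]
near [ 44 343   0   0   0   0   0   0   0   0   0   0   0   0   0   0]
left [  0 277  34   0   0   0   0   0   0   0   0   0   0   0   0   0]
right [  0 350  43   0   0   0   0   0   0   0   0   0   0   0   0   0]
top -75 279 [100.1 103.  106.3]
top -50 277 [ 99.4 102.8 106. ]
top -25 277 [100.3 103.2 106.4]
top 5 266 [100.  103.  106.2]
top 30 270 [ 99.6 103.2 106.6]
top 55 271 [ 99.5 102.6 105.9]
inner edges z 50 [ 95.7  98.5 100.9]
side -75 180 [101.6 103.1 104.5]
side -50 180 [101.5 102.9 104.6]
side -25 179 [101.6 103.2 104.7]
side 5 186 [101.7 103.2 105. ]
side 30 187 [101.4 102.9 104.2]
side 55 190 [101.3 103.  104.6]
inner edges z 33 [93.5 97.7 99.6]
```

View pics/v12.png

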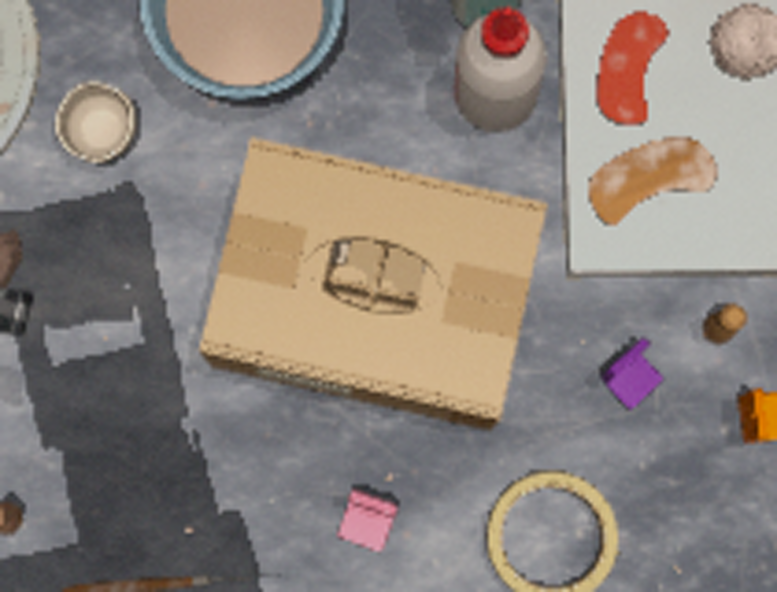

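All four flaps lie flat (carton at crop (375,285)). The bystanders are where they were, and the loose tile's foot shows through the oval hole at (345,255). Handing in.

```bash
python3 -c "
from rig import env
print(env.hand_in())"
```

```text
the job is handed in; nothing more can be done
None
```

The job is handed in: the tile was standing in the far-left compartment before closing, the last pictures show the inner flaps shut under flat outer ones and nothing visibly disturbed, and the hand-in gave no verdict.

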